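Dress and lock the rim-support bar

ROBOT

A 6-joint arm with a two-finger parallel gripper is mounted at the origin on the work surface. World frame = base frame: x ahead of the robot, y to its left, z up, the work surface at z = 0. Lengths are in mm, angles in rad, forces in N, time in s.
With the tool pointing down it reaches from about 200 to 875 mm from the base axis. Payload 3.4 kg.
Tool frame: the origin (TCP) lies between the finger pads; the fingertips stand ctrl.finger_overhang ahead of it and the grasp point (between the pads) lies 11 mm behind it (ctrl.finger_overhang is the distance from the TCP to the fingertips, in mm); z points along the fingers, y is the line along which they close (so a half turn about z gives the same grasp; the last joint's range is limited). The gripper opens to 94 mm and grips with 3 to 60 N. Pads are 16 mm wide; open, the fingers measure 119 mm over their backs; the gripper's body (75 mm by 177 mm) begins 78 mm behind the grasp point.
Start: joints at [-1.456, 0.276, 1.505, -0, 1.361, -0.121], TCP at [134.329, -559.125, 213.493] pointing down, gripper open.
Joint ranges: [-2.89, 2.89], [-0.75, 2.08], [0.22, 2.7], [-1.18, 4.32], [0.11, 2.71], [-2.7, 2.7]. Speed limits (rad/s): [2.57, 2.57, 3.14, 3.14, 3.14, 3.14].

INTERFACE

Orientations are given as a 3x3 rotation matrix whose columns are the frame's x, y, z axes.
In Python, from station import ctrl, optics gives the robot as it stands. The module is installed in compiled form; this text tells all that it offers.
- The arm moves only by the shell command python3 -m inch 'ROWS' [FORCE]. ROWS is text: rows parted by semicolons, each of 7 numbers parted by spaces: the closure in counts, from 0 (fully open) to 255 (shut), then the shift along the tool's x, y, z in m, then the turn, a rotation vector about the tool's x, y, z in degrees. A call has 1 to 5 rows; each row shifts and turns the commanded pose from where the row before left it, along the tool's axes as they then stand; what a row does not reach is not made up. A row lasts 1/8 s, in which the tool goes at most 62.5 mm and 10.7 degrees, less where a joint would pass 70% of its speed; a pose out of reach is approached as far as the arm can. A call is refused whole if a number of a shift passes 0.0625 or a number of a turn 10.7, either way. A call with a gripper value outside its range is refused whole. The fingers move at their own pace and stop on an object; FORCE is the grip in N (left out, the last holds). Time passes only in rows, so rows that do not move let the fingers close. It gives the time, the measured TCP pose, the force, the opening and the grip force at its end, in the units of the state.
- ctrl.observe(): the state, without advancing time (a new reading comes with each control period).
- optics.get_image(name): name is "scene" or "top" or "wrist"; returns a dict with "img" (420x560x3 uint8, blue, green, red), "fx", "fy", "cx", "cy" (pixels), "k1" (the pictures are not rectified: a ray, as slopes to the right and down, at radius r is drawn at 1 + k1 r^2 times it, then the intrinsics apply), "pose" (4x4, takes a point from camera to world coordinates). Camera axes: x right, y down, z forward; pixel columns grow to the right and rows downward; lengths in mm; the calibration is good to about 2 mm. A picture is of the moment at which its call begins. There is no depth.
- ctrl.hand_in(): hands the job in; it is judged then, once.
The state is a dict: "clock": time; "qpos": joint angles; "qvel": joint speeds; "joint_torque": joint torques, N m; "tcp_pos": TCP position; "tool_rot": TCP orientation; "wrist_force": force on the tool from outside, world axes, zero at the start; "torque": the same for the moment, N m; "width": opening from 0.0 (shut) to 1.0 (fully open); "gripper_force": force on a finger pad.
Only numpy, scipy, OpenCV 4.12 (cv2) and the standard library are available. Lean on these libraries where they do the work, as an engineer would, in place of code of your own. Each camera call takes 0.05 s, during which the arm holds its last target. There are 200 camera calls.

TASK

Get the rim-support bar ready for an alloy wheel: hang every yellow protector saddle that is on the bench over the horizontal square bar, one leg on each side, sitting fully down. Then take the red-handled T-key from its blue rack, lower it down the deep shaft of the grey column onto the recessed square stem and turn it clockwise (seen from above) to the stop to lock the bar; finally hang the key back upright in its rack. Leave the other things on the bench where they are.

Things in the scene. Friction and masses are not known exactly. Their poses are not given: they have to be found in the camera images.
- fixture: rim-support fixture fixed to the bench: grey lock column, bright square bar, grey end post. Origin on the bench under the bar; y runs along the bar, z up. Bar 24 x 24 mm section, centred on x = 0, top 110 and underside 86 mm above the bench, free from y = -172 to +174 mm. End post at y = +185 mm, 22 thick, 135 high. Column centred at y = -210 mm, 76 x 76 mm, 125 high
- stem_top (a point): top of the brass square stem, on the shaft axis, 56 mm above the bench and 69 mm below the shaft mouth; axes as the fixture's. The stem is 14 x 14 mm, its square part from 10 to 50 mm above the bench, then a 6 mm high cone that narrows from 14 to 9 mm diameter
- shaft_mouth (a point): centre of the open top of the vertical square shaft down the middle of the column, 125 mm above the bench; shaft 44 x 44 mm, its floor 10 mm above the bench. A green mark on the column's top, on the side towards the bar, shows where the red pointer stands when locked
- stem (a joint): turn of the square stem, rad, growing clockwise seen from above; at 0 its faces are parallel to the fixture's x and y axes; stop (locked) at 1.5; starts at 0 to 0.3. Friction about 0.1 N m, stays where left. A red pointer on the rim of the shaft mouth turns with it (seen only, cannot be touched): at 0 it points to the fixture's -x, at the stop to the bar (+y), at the green mark
- key_grip (a point): centre of the key's red crossbar, 157 mm above the key's origin; crossbar 80 long (key's y) x 16 thick (key's x) x 22 high. Axes as the key's
- rack: blue key rack fixed to the bench, 90 x 90 x 135 mm: a top plate 8 thick with a central 38 x 38 mm square hole, on two side walls (at its y = +-41 mm), base plate 8 thick. Origin: centre of its underside. The key hangs through the hole with its collar on the top plate: its origin is then 27 mm above the bench, near the rack's axis
- key: T-key, 168 mm long, 350 g, hanging upright in the rack. Origin: centre of the open lower end of its socket; z up the shank, y along the crossbar. Square socket 22.5 mm outside, 16.5 inside (sides along x and y), 34 deep; shank 13 diameter; collar disc 56 diameter from 108 to 114 mm above the origin. Fully down on the stem its origin is 22 mm above the bench (34 below the stem's top)
- saddle1: yellow rim-protector saddle, 120 g, an upside-down U 46 wide (x) x 50 long (y) with a black grip fin on top. Two legs 6 thick, 28 high, 34 apart inside; bridge 28 to 33 above the origin; fin 12 thick (x), 36 long (y), 33 to 61 above the origin. Origin: centre between the feet of the legs, at their underside; z up, y along the channel. Starts on its legs on the bench; may be absent
- saddle2: yellow rim-protector saddle, 120 g, an upside-down U 46 wide (x) x 50 long (y) with a black grip fin on top. Two legs 6 thick, 28 high, 34 apart inside; bridge 28 to 33 above the origin; fin 12 thick (x), 36 long (y), 33 to 61 above the origin. Origin: centre between the feet of the legs, at their underside; z up, y along the channel. Starts on its legs on the bench; may be absent
- saddle3: yellow rim-protector saddle, 120 g, an upside-down U 46 wide (x) x 50 long (y) with a black grip fin on top. Two legs 6 thick, 28 high, 34 apart inside; bridge 28 to 33 above the origin; fin 12 thick (x), 36 long (y), 33 to 61 above the origin. Origin: centre between the feet of the legs, at their underside; z up, y along the channel. Starts on its legs on the bench; may be absent
- saddle4: yellow rim-protector saddle, 120 g, an upside-down U 46 wide (x) x 50 long (y) with a black grip fin on top. Two legs 6 thick, 28 high, 34 apart inside; bridge 28 to 33 above the origin; fin 12 thick (x), 36 long (y), 33 to 61 above the origin. Origin: centre between the feet of the legs, at their underside; z up, y along the channel. Starts on its legs on the bench; may be absent
- saddle5: yellow rim-protector saddle, 120 g, an upside-down U 46 wide (x) x 50 long (y) with a black grip fin on top. Two legs 6 thick, 28 high, 34 apart inside; bridge 28 to 33 above the origin; fin 12 thick (x), 36 long (y), 33 to 61 above the origin. Origin: centre between the feet of the legs, at their underside; z up, y along the channel. Starts on its legs on the bench; may be absent
- nut: steel wheel nut, 38 mm across, 26 high, among the saddles; leave alone. Origin: underside centre
- bin: blue open parts bin, 100 x 90 x 60 mm, fixed; leave alone. Origin: underside centre
- spray: spray can, 60 mm diameter, 170 high, loose; leave alone. Origin: underside centre
- paste: jar, 76 mm diameter, 60 high, loose; leave alone. Origin: underside centre
- driver: screwdriver with red handle lying on the bench; leave alone
- spanner: steel spanner lying on the bench; leave alone
- weights: cardboard box, 90 x 60 x 30 mm; leave alone. Origin: underside centre
- cup: black cup, 80 mm diameter, 70 high; leave alone. Origin: underside centre
Not all that is in view belongs to the job. What is shaped like the saddle2 but pink or turquoise is not meant.

How it is judged:
By the outcome, as a careful person would: the job done as asked, in the order asked, and still so for the second after the job is handed in, with the robot touching nothing.
Of saddle1, saddle2, saddle3, saddle4, saddle5 only 3 to 5 are there at a start; the rules pass over those that are not, and their reading is None.
At some moment in a run one of saddle1, saddle2, saddle3, saddle4, saddle5 may be knocked a few centimetres aside while the robot is not near it.
It also fails if it takes over 210 s, if anything falls off the work surface, if the arm or the gripper's body presses on something with over 40 N, if the wrist force passes 120 N, or if a joint passes its speed limit or range.

## Working session

There is one attempt and no reset: what is moved stays moved. The work goes in short steps, Python scripts to look and compute and a shell command to move; the robot and the scene stay as the last step left them, time stands still between calls to the robot, and variables do not carry over. Pictures are saved under pics/ and viewed, at most 19 in all, crops included, and the job is handed in when it is done.

```bash
mkdir -p pics; cat > h.py <<'E'
import numpy as np, cv2
from station import ctrl, optics
def grab(n, f=None):
    d=optics.get_image(n)
    if f: cv2.imwrite('pics/'+f,d['img'])
    return d
def ray(d,u,v):
    x=(u-d['cx'])/d['fx'];y=(v-d['cy'])/d['fy'];rd=np.hypot(x,y);r=rd
    for _ in range(20): r=rd/(1+d['k1']*r*r)
    s=r/rd if rd>0 else 1
    P=np.array(d['pose']);return P[:3,3],P[:3,:3]@np.array([x*s,y*s,1])
def onz(d,u,v,z):
    o,r=ray(d,u,v);return o+r*(z-o[2])/r[2]
def tri(d1,p1,d2,p2):
    o,a=ray(d1,*p1);q,b=ray(d2,*p2);t=np.linalg.lstsq(np.c_[a,-b],q-o,rcond=None)[0]
    A=o+a*t[0];B=q+b*t[1];return (A+B)/2,np.linalg.norm(A-B)
def proj(d,p):
    P=np.array(d['pose']);c=P[:3,:3].T@(np.array(p)-P[:3,3]);x,y=c[:2]/c[2];k=1+d['k1']*(x*x+y*y)
    return d['cx']+d['fx']*x*k,d['cy']+d['fy']*y*k
E
python3 - <<'E'
from h import *
np.set_printoptions(precision=3,suppress=True)
for n in('scene','top','wrist'):
    d=grab(n,n+'0.png');print(n,d['fx'],d['cx'],d['cy'],d['k1'],np.array(d['pose']))
s=ctrl.observe();print(s,ctrl.finger_overhang)
E
```

```text
scene 497.3188255754021 275.10741798942047 205.13165622989052 0.0003545692892814198 [[   0.184    0.716   -0.673 1417.037]
 [   0.983   -0.148    0.111 -132.247]
 [  -0.02    -0.682   -0.731 1040.749]
 [   0.       0.       0.       1.   ]]
top 408.18616331613265 273.51587643798337 207.10966517813813 -0.09736297053504935 [[  -0.018   -0.989    0.148  451.853]
 [  -1.       0.018   -0.004   12.648]
 [   0.001   -0.148   -0.989 1018.122]
 [   0.       0.       0.       1.   ]]
wrist 331.235205952961 281.534090699762 211.24123915244832 -0.069018514205476 [[   0.233   -0.936   -0.265  211.483]
 [  -0.972   -0.225   -0.062 -540.583]
 [  -0.002    0.272   -0.962  383.931]
 [   0.       0.       0.       1.   ]]
{'clock': 0.15, 'qpos': array([-1.456,  0.276,  1.506, -0.   ,  1.361, -0.121]), 'qvel': array([-0.   , -0.001, -0.004,  0.   ,  0.   , -0.   ]), 'joint_torque': array([  0.001, -40.492, -23.743,   0.07 ,   0.032,  -0.   ]), 'tcp_pos': array([ 134.27 , -558.692,  212.817]), 'tool_rot': array([[ 0.972,  0.234, -0.   ],
       [ 0.234, -0.972,  0.001],
       [ 0.   , -0.001, -1.   ]]), 'wrist_force': array([-0.014, -0.148, -0.484]), 'torque': array([-0.042, -0.011,  0.034]), 'gripper_force': 0.0, 'width': 0.9972605386676822} 8.0
```

View pics/scene0.png

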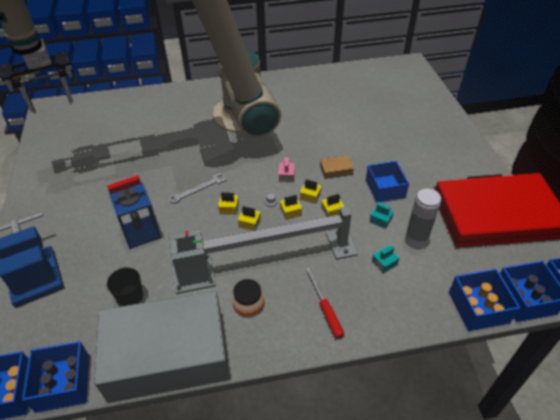

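View pics/top0.png

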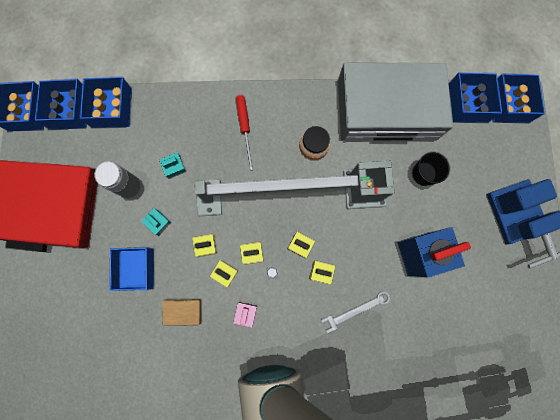

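The top view shows five yellow saddles, at (204,245), (224,274), (251,253), (301,244) and (322,272). The pink one at (246,314) and the turquoise ones at (172,165) and (155,221) are decoys. The nut is at (272,272). The key is the red crossbar at (452,252) in the blue rack at (431,252); the red handle at (242,113) is the screwdriver. The red pointer and green mark are near (370,185).

```bash
cat >> h.py <<'E'
def blobs(img,lo,hi,amin=30):
    m=cv2.inRange(cv2.cvtColor(img,cv2.COLOR_BGR2HSV),lo,hi)
    m=cv2.morphologyEx(m,cv2.MORPH_CLOSE,np.ones((3,3)))
    n,l,s,c=cv2.connectedComponentsWithStats(m);return [(c[i],s[i],l==i) for i in range(1,n) if s[i][4]>=amin]
YEL=((22,120,90),(35,255,255))
E
python3 - <<'E'
from h import *
np.set_printoptions(precision=1,suppress=True)
t=grab('top');s=grab('scene')
B=blobs(s['img'],*YEL)
for c,st,_ in blobs(t['img'],*YEL):
    p0=onz(t,*c,33);q=proj(s,p0);b=min(B,key=lambda b:np.hypot(*(b[0]-q)))
    print('yel',c,st[4],p0,'tri',*tri(t,c,s,b[0]))
for nm,lo,hi in(('red',(0,150,90),(6,255,255)),('red2',(174,150,90),(180,255,255)),('grn',(45,130,70),(75,255,255))):
    for n,d in(('top',t),('scene',s)):
        for c,st,m in blobs(d['img'],lo,hi,5): print(nm,n,c,st)
for a in((207,187),(357,183)): print(onz(t,*a,110))
t4=cv2.resize(t['img'][155:285,340:480],None,fx=4,fy=4,interpolation=cv2.INTER_CUBIC)
s4=cv2.resize(s['img'][165:295,95:235],None,fx=4,fy=4,interpolation=cv2.INTER_CUBIC)
bar=cv2.resize(t['img'][150:230,180:380],None,fx=4,fy=4,interpolation=cv2.INTER_CUBIC)
cv2.imwrite('pics/bar.png',bar);cv2.imwrite('pics/t4.png',t4)
E
```

```text
yel [300.7 244.7] 326 [507.  -54.7  33. ] tri [508.2 -57.1   9.5] 1.7863139933347363
yel [204.3 245.3] 320 [509.4 178.   33. ] tri [510.1 179.3  16.1] 3.1607230577437977
yel [251.4 252.8] 322 [489.5  64.4  33. ] tri [490.4  65.7  10.6] 0.2870260376169691
yel [223.5 273.3] 333 [441.8 131.7  33. ] tri [441.4 133.1  10. ] 2.8446710614323063
yel [322.1 272.2] 331 [ 440.2 -104.2   33. ] tri [ 440.  -106.7    8.7] 0.8475019534642473
red top [242.2 113.1] [236  95  14  38 318]
red top [ 42.2 202.2] [   0  160   91   87 6788]
red top [375.5 189.8] [375 187   2   7  13]
red top [451.7 250.5] [434 242  37  18 279]
red scene [501.  203.8] [ 438  173  122   63 6041]
red scene [122.8 182.2] [108 176  31  14 153]
red scene [186.3 232.5] [186 231   2   4   6]
red scene [331.1 318. ] [320 299  23  38 358]
grn top [364.6 177.7] [361 177   9   3  20]
grn scene [195.4 241.3] [193 241   7   2  10]
[637.1 159.7 110. ]
[ 640.3 -182.   110. ]
```

View pics/t4.png

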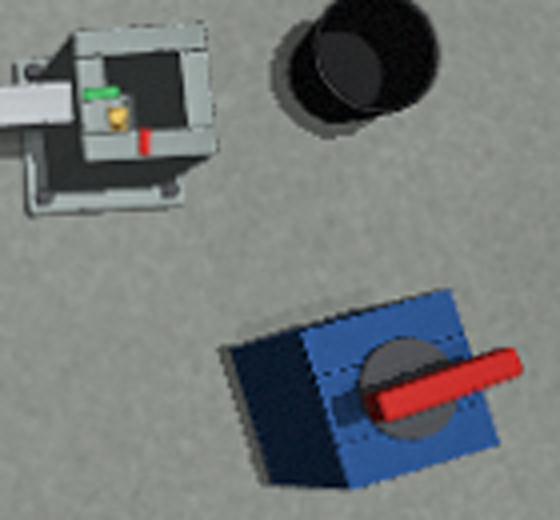

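The key's crossbar sits over the collar in the rack at about (410,390) in the crop. The column has its red pointer at (145,142), the green mark at (100,93) and the brass stem at (118,118). I'm moving the wrist camera over the saddles and bar.

```bash
R="";
python3 -m inch '0 .0413 -.0382 0 0 0 0;0 .0413 -.0382 0 0 0 0;0 .0413 -.0382 0 0 0 0;0 .0413 -.0382 0 0 0 0;0 .0413 -.0382 0 0 0 0' 20
python3 -m inch '0 .0413 -.0382 0 0 0 0;0 .0413 -.0382 0 0 0 0;0 .0413 -.0382 0 0 0 0;0 .0413 -.0382 0 0 0 0;0 .0413 -.0382 0 0 0 0'
python3 -m inch '0 .0413 -.0382 0 0 0 0;0 .0413 -.0382 0 0 0 0;0 .0413 -.0382 0 0 0 0;0 0 0 0 0 0 -9.5;0 0 0 0 0 0 -9.5'
python3 -m inch '0 0 0 0 0 0 -9.5;0 0 0 0 0 0 -9.5;0 0 0 0 0 0 -9.5;0 0 0 0 0 0 -9.5;0 0 0 0 0 0 -9.5'
python3 -m inch '0 0 0 0 0 0 -9.5;0 0 0 0 0 0 0;0 0 0 0 0 0 0'
python3 - <<'E'
from h import *
d=grab('wrist','w1.png');s=ctrl.observe();print(s['clock'],s['tcp_pos'],s['tool_rot'],s['qpos'])
E
```

```text
clock: 0.88
tcp_pos: [291.2, -323.6, 213.5]
tool_rot: [[0.972, 0.233, 0.001], [0.233, -0.972, -0.0], [0.0, 0.001, -1.0]]
wrist_force: [0.6, -0.4, 0.6]
width: 0.999
gripper_force: 0.0
clock: 1.5
tcp_pos: [447.5, -89.6, 213.7]
tool_rot: [[0.972, 0.234, 0.001], [0.234, -0.972, -0.001], [0.001, 0.001, -1.0]]
wrist_force: [0.3, 0.7, 0.7]
width: 0.999
gripper_force: 0.0
clock: 2.12
tcp_pos: [540.5, 50.2, 213.0]
tool_rot: [[0.839, 0.544, -0.001], [0.544, -0.839, -0.0], [-0.001, -0.0, -1.0]]
wrist_force: [0.9, -0.1, 0.2]
width: 1.001
gripper_force: 0.0
clock: 2.75
tcp_pos: [540.2, 49.2, 213.3]
tool_rot: [[0.168, 0.986, -0.0], [0.986, -0.168, -0.0], [-0.0, -0.0, -1.0]]
wrist_force: [-0.7, 0.1, -0.1]
width: 0.996
gripper_force: 0.0
clock: 3.12
tcp_pos: [540.3, 49.2, 213.4]
tool_rot: [[0.011, 1.0, -0.0], [1.0, -0.011, -0.0], [-0.0, -0.0, -1.0]]
wrist_force: [-0.7, -0.5, -0.0]
width: 1.003
gripper_force: 0.0
3.175 [540.34200164  49.16471146 213.39396888] [[ 1.03811701e-02  9.99946113e-01 -4.97442770e-05]
 [ 9.99946110e-01 -1.03811744e-02 -8.85816526e-05]
 [-8.90932833e-05 -4.88220151e-05 -9.99999995e-01]] [-3.74576689e-02  2.27157343e-01  1.57309287e+00 -9.28139912e-05
  1.34138884e+00 -2.70552021e-02]
```

View pics/w1.png

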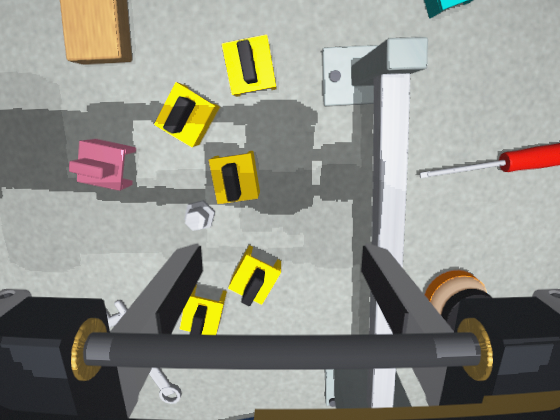

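The wrist view shows the five yellow saddles at (248,63), (186,113), (233,177), (255,275) and (203,312). The last one is partly behind the gripper. The pink decoy is at (100,165), the nut at (200,215) and the bar runs from (395,70) down to (390,340). Next I measure saddle poses and the bar edges.

```bash
cat >> h.py <<'E'
def angm(a,per=90):
    return a
def saddles(d,maxrow=420):
    out=[];hsv=cv2.cvtColor(d['img'],cv2.COLOR_BGR2HSV)
    cam=np.array(d['pose'])[:3,3]
    for c,st,m in blobs(d['img'],(20,130,60),(35,255,255),400):
        if m[maxrow:].any(): continue
        pts=np.argwhere(m)[:,::-1]
        hp=cv2.convexHull(pts.astype(np.float32))
        hp=cv2.approxPolyDP(hp,1.5,True)[:,0]
        W=np.array([onz(d,u,v,33)[:2] for u,v in hp])
        e=np.roll(W,-1,0)-W;L=np.hypot(*e.T);a=np.arctan2(e[:,1],e[:,0]);k=L>22
        th=np.angle((L[k]**2*np.exp(4j*a[k])).sum())/4
        # fin: dark pixels in hull
        hm=np.zeros(m.shape,np.uint8);cv2.fillConvexPoly(hm,cv2.convexHull(hp.astype(np.int32)),1)
        f=((hm>0)&(hsv[...,2]<70)&~m).astype(np.uint8)
        n,l,s2,cc=cv2.connectedComponentsWithStats(f);j=1+np.argmax(s2[1:,4])
        fp=np.argwhere(l==j)[:,::-1];fw=np.array([onz(d,u,v,45)[:2] for u,v in fp])
        w,V=np.linalg.eigh(np.cov(fw.T));fa=np.arctan2(V[1,1],V[0,1])
        for q in range(4):
            if abs(np.angle(np.exp(2j*(th+q*np.pi/2-fa))))<np.pi/2: ty=th+q*np.pi/2;break
        ty=(ty+0)%np.pi   # direction of saddle y (long fin axis), world angle
        ey=np.array([np.cos(ty),np.sin(ty)]);ex=np.array([ey[1],-ey[0]])
        P=np.zeros(2);ext=[]
        for ax,h in((ex,23),(ey,25)):
            pr=W@ax;n0=cam[:2]@ax;far=pr.max() if pr.mean()>n0 else pr.min()
            P+=ax*(far-np.sign(far-n0)*h);ext.append(np.ptp(pr))
        out.append(dict(p=P,yaw=np.degrees(ty),ext=ext,px=c,finpx=cc[j],fina=np.degrees(fa)%180))
    return out
E
python3 - <<'E'
from h import *
np.set_printoptions(precision=1,suppress=True)
d=grab('wrist');t=grab('top')
for s in saddles(d,335): 
    q=proj(t,[*s['p'],47]);hs=cv2.cvtColor(t['img'],cv2.COLOR_BGR2HSV)[...,2]
    u,v=map(int,np.round(q));w=(hs[v-9:v+10,u-9:u+10]<70);tp=np.argwhere(w).mean(0)[::-1]+[u-9,v-9] if w.any() else q
    print(s['px'],s['p'],'yaw %.1f fin %.1f'%(s['yaw'],s['fina']),np.array(s['ext']),'tri',*tri(d,s['finpx'],t,tp))
g=cv2.cvtColor(d['img'],cv2.COLOR_BGR2GRAY).astype(float)
E1=[];E2=[]
for r in range(85,230,5):
    x=np.arange(330,440);gr=np.diff(cv2.GaussianBlur(g[r:r+1,330:440],(5,1),0)[0])
    E1.append((x[np.argmax(gr)]+.5,r,gr.max()));E2.append((x[np.argmin(gr)]+.5,r,gr.min()))
E1=np.array(E1);E2=np.array(E2)
print(E1[::4],E2[::4])
for E in(E1,E2):
    W=np.array([onz(d,u,v,110)[:2] for u,v,_ in E]);k=abs(W[:,0]-np.median(W[:,0]))<6;f=np.polyfit(W[k,1],W[k,0],1);print('x at y=0',f[1],'slope',f[0],k.sum())
E
```

```text
[249.6  65.6] [510.1 179.7] yaw 99.5 fin 91.1 [44.1 50.7] tri [511.6 179.5  35.6] 4.670960747876075
[188.4 115.1] [441.  133.7] yaw 57.9 fin 51.5 [50.3 50.6] tri [441.2 132.3  50.3] 1.8623499666494618
[235.5 176.4] [489.1  66.3] yaw 97.1 fin 95.1 [48.3 51.3] tri [488.9  66.1  50.8] 0.08240784429711129
[254.1 275.1] [506.6 -54.3] yaw 61.0 fin 64.9 [47.6 61.3] tri [508.1 -55.2  42.3] 0.7421462209254616
[202.5 312.8] [ 439.1 -104.6] yaw 73.5 fin 73.2 [45.6 68.2] tri [ 439.  -105.1   39.5] 1.9396506724324127
[[380.5  85.   43.1]
 [381.5 105.   37.6]
 [380.5 125.   46.4]
 [380.5 145.   45.7]
 [384.5 165.   28.5]
 [383.5 185.   33.4]
 [381.5 205.   37.8]
 [380.5 225.   40.2]] [[351.5  85.  -46.4]
 [352.5 105.  -24.5]
 [352.5 125.  -24. ]
 [407.5 145.  -13.8]
 [373.5 165.  -12.5]
 [405.5 185.  -12.9]
 [351.5 205.  -29.3]
 [352.5 225.  -29.3]]
x at y=0 631.2949376285467 slope -0.07677448203285756 29
x at y=0 603.1095238772958 slope -0.039764941173859376 17
```

```bash
python3 - <<'E'
from h import *
np.set_printoptions(precision=1,suppress=True)
d=grab('wrist');t=grab('top')
print(d['img'][200,370:415].astype(int).tolist()[::2]);print(t['img'][175:200,280].astype(int).tolist())
def lines(d,sl,horiz):
    g=cv2.cvtColor(d['img'],cv2.COLOR_BGR2GRAY)
    lsd=cv2.createLineSegmentDetector();L=lsd.detect(g)[0][:,0]
    return L
for n,dd in(('w',d),('t',t)):
    L=lines(dd,0,0);l=np.hypot(L[:,2]-L[:,0],L[:,3]-L[:,1])
    for s,k in zip(L,l):
        A,B=onz(dd,s[0],s[1],110),onz(dd,s[2],s[3],110)
        if k>25 and abs(A[0]-635)<45 and abs(B[0]-635)<45 and abs(A[1]-B[1])>25*abs(A[0]-B[0])/5:
            f=(B[0]-A[0])/(B[1]-A[1]);print(n,s,'len %.0f slope %.4f x0 %.1f'%(k,f,A[0]-f*A[1]),A[:2],B[:2])
E
```

```text
[[105, 106, 105], [133, 134, 130], [82, 79, 78], [84, 80, 80], [88, 85, 83], [125, 120, 118], [163, 155, 153], [234, 229, 226], [235, 230, 227], [232, 227, 224], [234, 228, 226], [233, 228, 225], [230, 224, 221], [227, 221, 220], [228, 222, 221], [230, 225, 222], [230, 225, 222], [232, 227, 225], [196, 200, 195], [198, 202, 197], [200, 204, 200], [203, 208, 202], [194, 199, 195]]
[[182, 204, 212], [182, 205, 213], [185, 207, 215], [188, 211, 219], [190, 212, 219], [188, 210, 218], [185, 208, 215], [183, 205, 213], [182, 204, 210], [179, 202, 208], [179, 201, 207], [177, 199, 207], [175, 197, 204], [173, 195, 203], [171, 192, 199], [169, 189, 196], [166, 186, 194], [165, 184, 191], [161, 182, 189], [161, 182, 189], [158, 179, 187], [158, 178, 185], [155, 176, 182], [156, 176, 181], [152, 172, 179]]
w [392.3 405.7 394.6 369.4] len 36 slope -0.0559 x0 648.0 [ 657.4 -168. ] [ 654.7 -119.1]
w [333.5 395.7 332.8 370.6] len 25 slope -0.0678 x0 582.8 [ 593.1 -151.7] [ 590.9 -118.6]
w [380.8  78.1 380.1 155.6] len 78 slope -0.0502 x0 627.4 [619.5 158.7] [622.5  97.7]
w [382.8 156.9 378.4 245.
[... 930 characters left out ...]
3.3 111.9 373.2  86.9] len 25 slope -0.0537 x0 621.9 [614.8 132.8] [613.8 152. ]
w [425.4  65.6 426.4  40.6] len 25 slope -0.0348 x0 660.5 [654.6 168.5] [654.  186.9]
t [301.9 187.9 355.6 184.8] len 54 slope -0.0420 x0 628.8 [631.1 -55.7] [ 636.3 -178.6]
t [361.8 194.8 391.9 192.6] len 30 slope -0.0558 x0 602.2 [ 612.9 -191.6] [ 616.7 -261.3]
t [360.6 168.4 389.4 166.2] len 29 slope -0.0641 x0 662.1 [ 674.4 -192.2] [ 678.7 -259.5]
t [380.7 201.1 350.6 203. ] len 30 slope -0.0440 x0 587.2 [ 597.5 -234.3] [ 594.4 -165.1]
t [341.9 175.9 303.1 178.2] len 39 slope -0.0445 x0 650.9 [ 657.5 -148. ] [653.5 -59.2]
t [344.4 193.1 301.7 195.9] len 43 slope -0.0486 x0 610.0 [ 617.4 -151.9] [612.6 -54.8]
```

```bash
cat > plan.py <<'E'
import sys;from h import *
# args: x y z yaw [x y z yaw ...] : prints turn (about tool z) then shift in turned tool axes, mm
s=ctrl.observe();R=s['tool_rot'];p=s['tcp_pos'];yaw=np.degrees(np.arctan2(R[1,0],R[0,0]))
print('t %.1f'%s['clock'],'now',np.round(p,1),'yaw %.1f'%yaw,'tilt',np.round(R[2,:2],3))
a=list(map(float,sys.argv[1:]))
for i in range(0,len(a),4):
    q=np.array(a[i:i+3]);w=np.radians(a[i+3]);d=q-p
    print(a[i:i+4],'turn %.1f'%-((a[i+3]-yaw+180)%360-180),'shift x %.1f y %.1f z %.1f'%(d[0]*np.cos(w)+d[1]*np.sin(w),d[0]*np.sin(w)-d[1]*np.cos(w),-d[2]))
    p,yaw=q,a[i+3]
E
python3 plan.py 489 66 80 97 489 66 44 97 489 66 200 97 639.1 -13 200 92.6 639.1 -13 126.5 92.6 639.1 -13 180 92.6
```

```text
t 3.4 now [540.4  49.2 213.4] yaw 89.5 tilt [-0.  0.]
[489.0, 66.0, 80.0, 97.0] turn -7.5 shift x 23.0 y -48.9 z 133.4
[489.0, 66.0, 44.0, 97.0] turn -0.0 shift x 0.0 y 0.0 z 36.0
[489.0, 66.0, 200.0, 97.0] turn -0.0 shift x 0.0 y 0.0 z -156.0
[639.1, -13.0, 200.0, 92.6] turn 4.4 shift x -85.7 y 146.4 z -0.0
[639.1, -13.0, 126.5, 92.6] turn -0.0 shift x 0.0 y 0.0 z 73.5
[639.1, -13.0, 180.0, 92.6] turn -0.0 shift x 0.0 y 0.0 z -53.5
```

```bash

python3 -m inch '100 0 0 0 0 0 -7.5;100 .023 -.049 0 0 0 0;100 0 0 .06 0 0 0;100 0 0 .06 0 0 0;100 0 0 .0494 0 0 0' 25
python3 -m inch '255 0 0 0 0 0 0;255 0 0 0 0 0 0;255 0 0 0 0 0 0;255 0 0 0 0 0 0;255 0 0 0 0 0 0'
python3 -m inch '255 0 0 -.04 0 0 0;255 0 0 -.058 0 0 0;255 0 0 -.058 0 0 0;255 0 0 0 0 0 0'
python3 -c "
from h import *
grab('scene');d=grab('wrist','w2.png')"; python3 plan.py 639.1 -13 200 92.6
```

```text
clock: 4.0
tcp_pos: [488.4, 66.1, 42.5]
tool_rot: [[-0.122, 0.993, 0.0], [0.993, 0.122, -0.0], [-0.0, 0.0, -1.0]]
wrist_force: [0.6, 0.9, -0.3]
width: 0.61
gripper_force: 0.0
clock: 4.62
tcp_pos: [489.0, 66.0, 44.9]
tool_rot: [[-0.122, 0.993, 0.001], [0.993, 0.122, -0.0], [-0.0, 0.001, -1.0]]
wrist_force: [-0.4, -1.2, -0.8]
width: 0.125
gripper_force: 25.0
clock: 5.12
tcp_pos: [492.1, 66.0, 204.8]
tool_rot: [[-0.122, 0.992, 0.011], [0.993, 0.122, -0.0], [-0.001, 0.011, -1.0]]
wrist_force: [0.5, -1.0, -1.5]
width: 0.128
gripper_force: 25.0
t 5.2 now [488.4  66.  199.9] yaw 97.0 tilt [-0.  0.]
[639.1, -13.0, 200.0, 92.6] turn 4.4 shift x -85.8 y 146.9 z -0.1
```

View pics/w2.png

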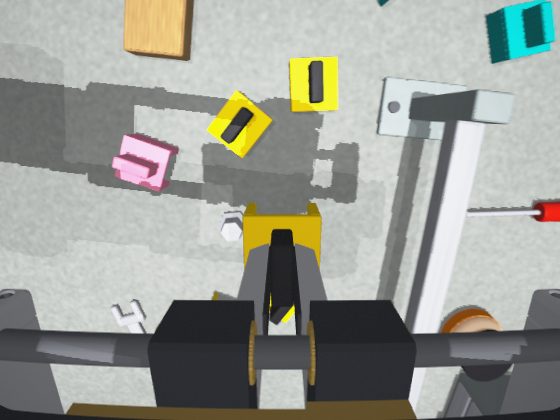

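The saddle at (282,240) is held squarely by its fin at a 12 mm opening. Now placing it.

```bash

python3 -m inch '255 0 0 0 0 0 4.4;255 -.029 .049 0 0 0 0;255 -.029 .049 0 0 0 0;255 -.028 .049 0 0 0 0;255 0 0 0 0 0 0'
python3 -m inch '255 0 0 .03 0 0 0;255 0 0 .02 0 0 0;255 0 0 .013 0 0 0;255 0 0 0.01 0 0 0;255 0 0 0 0 0 0'
python3 -m inch '120 0 0 0 0 0 0;120 0 0 0 0 0 0;120 0 0 0 0 0 0'
python3 -m inch '120 0 0 -.03 0 0 0;120 0 0 -.05 0 0 0;120 0 0 0 0 0 0;120 0 0 0 0 0 0'
python3 -c "
from h import *
grab('wrist','w3.png');d=grab('wrist')
for s in saddles(d,335): print(np.round(s['px']),np.round(s['p'],1),round(s['yaw'],1),np.round(s['ext']))"
python3 plan.py
```

```text
clock: 5.85
tcp_pos: [641.4, -15.3, 195.4]
tool_rot: [[-0.043, 0.999, -0.005], [0.999, 0.043, -0.0], [0.0, -0.005, -1.0]]
wrist_force: [-0.3, 0.3, -1.1]
width: 0.124
gripper_force: 25.0
clock: 6.48
tcp_pos: [639.3, -12.9, 127.0]
tool_rot: [[-0.046, 0.999, -0.0], [0.999, 0.046, -0.0], [0.0, -0.0, -1.0]]
wrist_force: [0.1, 0.4, -1.8]
width: 0.125
gripper_force: 25.0
clock: 6.85
tcp_pos: [639.8, -13.2, 127.3]
tool_rot: [[-0.046, 0.999, 0.001], [0.999, 0.046, -0.0], [-0.0, 0.001, -1.0]]
wrist_force: [0.0, 0.8, 0.4]
width: 0.408
gripper_force: 0.0
clock: 7.35
tcp_pos: [639.3, -13.2, 206.7]
tool_rot: [[-0.046, 0.999, -0.0], [0.999, 0.046, -0.0], [-0.0, -0.0, -1.0]]
wrist_force: [0.3, 0.4, -0.9]
width: 0.529
gripper_force: 0.0
[161.  11.] [514.9 149.8] 3.6 [26. 53.]
[101.  48.] [440.9 133.1] 57.8 [59. 51.]
[282. 213.] [647.5 -43.8] 92.4 [59. 71.]
[164. 223.] [507.6 -54.4] 60.8 [47. 60.]
[114. 259.] [ 439.9 -102.9] 75.2 [55. 63.]
t 7.5 now [638.7 -13.1 205.5] yaw 92.6 tilt [ 0.    -0.003]
```

View pics/w3.png

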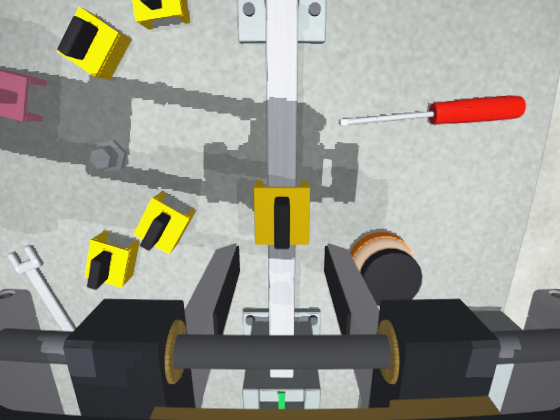

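The saddle is on the bar at (282,215), straddling it. The others are unmoved. Next is the one at (164,223).

```bash
python3 plan.py 507.5 -54.4 205 61 507.5 -54.4 44 61 507.5 -54.4 205 61 641.7 -71 205 92.6 641.7 -71 127 92.6 641.7 -71 205 92.6  440 -103.8 205 74.5 440 -103.8 205 74.5 644.3 -129 205 92.6
```

```text
t 7.5 now [638.7 -13.1 205.5] yaw 92.6 tilt [ 0.    -0.003]
[507.5, -54.4, 205.0, 61.0] turn 31.6 shift x -99.7 y -94.7 z 0.5
[507.5, -54.4, 44.0, 61.0] turn -0.0 shift x 0.0 y 0.0 z 161.0
[507.5, -54.4, 205.0, 61.0] turn -0.0 shift x 0.0 y 0.0 z -161.0
[641.7, -71.0, 205.0, 92.6] turn -31.6 shift x -22.7 y 133.3 z -0.0
[641.7, -71.0, 127.0, 92.6] turn -0.0 shift x 0.0 y 0.0 z 78.0
[641.7, -71.0, 205.0, 92.6] turn -0.0 shift x 0.0 y 0.0 z -78.0
[440.0, -103.8, 205.0, 74.5] turn 18.1 shift x -85.5 y -185.6 z -0.0
[440.0, -103.8, 205.0, 74.5] turn -0.0 shift x 0.0 y 0.0 z -0.0
[644.3, -129.0, 205.0, 92.6] turn -18.1 shift x -34.4 y 202.9 z -0.0
```

```bash

python3 -m inch '120 0 0 0 0 0 10.5;120 0 0 0 0 0 10.5;120 0 0 0 0 0 10.6;120 -.033 -.032 0 0 0 0;120 -.033 -.032 0 0 0 0'
python3 -m inch '120 -.034 -.031 0 0 0 0;120 0 0 .06 0 0 0;120 0 0 .06 0 0 0;120 0 0 .0415 0 0 0;120 0 0 0 0 0 0'
python3 -m inch '255 0 0 0 0 0 0;255 0 0 0 0 0 0;255 0 0 0 0 0 0;255 0 0 0 0 0 0;255 0 0 0 0 0 0'
python3 -m inch '255 0 0 -.041 0 0 0;255 0 0 -.06 0 0 0;255 0 0 -.06 0 0 0;255 0 0 0 0 0 0'
python3 -m inch '255 0 0 0 0 0 -10.5;255 0 0 0 0 0 -10.5;255 0 0 0 0 0 -10.6;255 0 0 0 0 0 0'
python3 plan.py 641.7 -71 205 92.6 641.7 -71 127 92.6
```

```text
clock: 8.07
tcp_pos: [550.0, -40.0, 205.0]
tool_rot: [[0.484, 0.875, -0.004], [0.875, -0.484, 0.0], [-0.001, -0.003, -1.0]]
wrist_force: [-0.1, 0.6, 0.2]
width: 0.531
gripper_force: 0.0
clock: 8.7
tcp_pos: [504.5, -53.9, 42.1]
tool_rot: [[0.485, 0.875, -0.009], [0.875, -0.485, 0.002], [-0.003, -0.009, -1.0]]
wrist_force: [0.2, -0.3, -0.0]
width: 0.528
gripper_force: 0.0
clock: 9.32
tcp_pos: [508.2, -54.7, 45.7]
tool_rot: [[0.485, 0.875, 0.001], [0.875, -0.485, -0.0], [0.0, 0.001, -1.0]]
wrist_force: [-0.8, 1.0, -2.2]
width: 0.126
gripper_force: 25.0
clock: 9.82
tcp_pos: [511.5, -55.4, 211.5]
tool_rot: [[0.485, 0.875, 0.011], [0.875, -0.485, -0.003], [0.003, 0.011, -1.0]]
wrist_force: [-0.3, 0.4, -1.9]
width: 0.125
gripper_force: 25.0
clock: 10.32
tcp_pos: [507.2, -54.5, 205.0]
tool_rot: [[-0.043, 0.999, -0.003], [0.999, 0.043, 0.001], [0.001, -0.003, -1.0]]
wrist_force: [-0.3, 0.0, -1.0]
width: 0.125
gripper_force: 25.0
t 10.3 now [507.2 -54.5 205. ] yaw 92.5 tilt [ 0.001 -0.003]
[641.7, -71.0, 205.0, 92.6] turn -0.1 shift x -22.6 y 133.6 z -0.0
[641.7, -71.0, 127.0, 92.6] turn -0.0 shift x 0.0 y 0.0 z 78.0
```

```bash

python3 -m inch '255 -.008 .045 0 0 0 0;255 -.008 .045 0 0 0 0;255 -.007 .044 0 0 0 0;255 0 0 0 0 0 0;255 0 0 0 0 0 0'
python3 -m inch '255 0 0 .035 0 0 0;255 0 0 .025 0 0 0;255 0 0 .011 0 0 0;255 0 0 0.0065 0 0 0;255 0 0 0 0 0 0'
python3 -m inch '120 0 0 0 0 0 0;120 0 0 0 0 0 0;120 0 0 0 0 0 0;120 0 0 -.03 0 0 0;120 0 0 -.048 0 0 0'
python3 -m inch '120 0 0 0 0 0 9;120 0 0 0 0 0 9;120 0 0 0 0 0 0;120 0 0 0 0 0 0'
python3 -c "
from h import *
grab('wrist','w4.png');d=grab('wrist')
for s in saddles(d,335): print(np.round(s['px']),np.round(s['p'],1),round(s['yaw'],1),np.round(s['ext']))
d=grab('top')
for c,st,m in blobs(d['img'],*YEL): print(c,st[4],onz(d,*c,33))"
python3 plan.py 440 -103.8 205 74.5 440 -103.8 44 74.5  644.3 -129 205 92.6
```

```text
clock: 10.95
tcp_pos: [641.8, -71.3, 205.2]
tool_rot: [[-0.044, 0.999, -0.003], [0.999, 0.044, 0.001], [0.001, -0.003, -1.0]]
wrist_force: [-0.1, 0.4, -1.6]
width: 0.127
gripper_force: 25.0
clock: 11.58
tcp_pos: [643.0, -71.5, 129.5]
tool_rot: [[-0.045, 0.999, 0.001], [0.999, 0.045, -0.0], [-0.0, 0.001, -1.0]]
wrist_force: [-0.4, -0.4, -2.2]
width: 0.127
gripper_force: 25.0
clock: 12.2
tcp_pos: [641.9, -71.3, 206.2]
tool_rot: [[-0.045, 0.999, -0.004], [0.999, 0.045, 0.001], [0.001, -0.004, -1.0]]
wrist_force: [0.7, -0.4, -0.2]
width: 0.53
gripper_force: 0.0
clock: 12.7
tcp_pos: [643.0, -71.5, 207.0]
tool_rot: [[0.263, 0.965, -0.0], [0.965, -0.263, -0.0], [-0.0, -0.0, -1.0]]
wrist_force: [-0.6, 0.6, -1.1]
width: 0.529
gripper_force: 0.0
[86.  9.] [507.1 145.6] 167.9 [28. 62.]
[51. 60.] [440.9 133.2] 57.5 [65. 50.]
[258. 147.] [625.7 -26.4] 93.2 [59. 65.]
[282. 214.] [ 630.4 -104.7] 92.7 [59. 72.]
[129. 260.] [ 440.9 -105.1] 77.0 [57. 61.]
[204.23364486 245.29906542] 321 [509.46135486 178.11377739  33.        ]
[223.4925816  273.33531157] 337 [441.71506772 131.64928949  33.        ]
t 12.8 now [643.  -71.5 206.9] yaw 74.7 tilt [-0. -0.]
[440.0, -103.8, 205.0, 74.5] turn 0.2 shift x -85.4 y -187.0 z 1.9
[440.0, -103.8, 44.0, 74.5] turn -0.0 shift x 0.0 y 0.0 z 161.0
[644.3, -129.0, 205.0, 92.6] turn -18.1 shift x -34.4 y 202.9 z -161.0
```

View pics/w4.png

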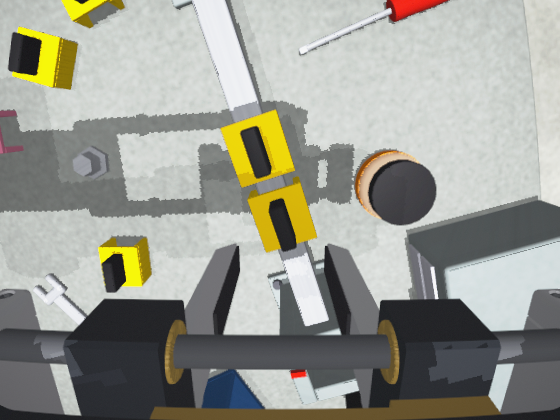

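Two saddles are hung, at (258,148) and (282,215). The next is at (125,262).

```bash

python3 -m inch '120 -.022 -.047 0 0 0 0;120 -.022 -.047 0 0 0 0;120 -.021 -.047 0 0 0 0;120 -.02 -.046 0 0 0 0;120 0 0 0.001 0 0 0'
python3 -m inch '120 0 0 .06 0 0 0;120 0 0 .06 0 0 0;120 0 0 .041 0 0 0;120 0 0 0 0 0 0'
python3 -m inch '255 0 0 0 0 0 0;255 0 0 0 0 0 0;255 0 0 0 0 0 0;255 0 0 0 0 0 0;255 0 0 0 0 0 0'
python3 -m inch '255 0 0 -.041 0 0 0;255 0 0 -.06 0 0 0;255 0 0 -.06 0 0 0;255 0 0 0 0 0 -9;255 0 0 0 0 0 -9.1'
python3 -m inch '255 0 0 0 0 0 0;255 0 0 0 0 0 0'
python3 plan.py 644.3 -129 205 92.6 644.3 -129 128 92.6
```

```text
clock: 13.48
tcp_pos: [436.9, -103.6, 206.3]
tool_rot: [[0.266, 0.964, -0.001], [0.964, -0.266, -0.0], [-0.0, -0.001, -1.0]]
wrist_force: [0.1, 0.0, 0.3]
width: 0.525
gripper_force: 0.0
clock: 13.98
tcp_pos: [439.0, -103.0, 42.7]
tool_rot: [[0.265, 0.964, -0.006], [0.964, -0.265, 0.002], [0.001, -0.006, -1.0]]
wrist_force: [-1.2, -0.4, -0.4]
width: 0.53
gripper_force: 0.0
clock: 14.6
tcp_pos: [440.0, -103.8, 45.3]
tool_rot: [[0.265, 0.964, 0.0], [0.964, -0.265, -0.0], [-0.0, 0.0, -1.0]]
wrist_force: [-1.2, 0.6, 2.0]
width: 0.126
gripper_force: 25.0
clock: 15.22
tcp_pos: [440.3, -103.9, 206.9]
tool_rot: [[-0.052, 0.999, 0.002], [0.999, 0.052, -0.001], [-0.001, 0.002, -1.0]]
wrist_force: [-1.2, 0.4, -1.7]
width: 0.128
gripper_force: 25.0
clock: 15.48
tcp_pos: [439.9, -103.7, 205.7]
tool_rot: [[-0.045, 0.999, -0.001], [0.999, 0.045, 0.0], [0.0, -0.001, -1.0]]
wrist_force: [-0.4, -0.1, -1.7]
width: 0.126
gripper_force: 25.0
t 15.5 now [ 439.9 -103.7  205.7] yaw 92.6 tilt [ 0.    -0.001]
[644.3, -129.0, 205.0, 92.6] turn -0.0 shift x -34.5 y 203.0 z 0.7
[644.3, -129.0, 128.0, 92.6] turn -0.0 shift x 0.0 y 0.0 z 77.0
```

```bash

python3 -m inch '255 -.009 .051 0 0 0 0;255 -.009 .051 0 0 0 0;255 -.009 .051 0 0 0 0;255 -.0075 .05 0 0 0 0;255 0 0 0 0 0 0'
python3 -m inch '255 0 0 .036 0 0 0;255 0 0 .025 0 0 0;255 0 0 .011 0 0 0;255 0 0 0.006 0 0 0;255 0 0 0 0 0 0'
python3 -m inch '120 0 0 0 0 0 0;120 0 0 0 0 0 0;120 0 0 0 0 0 0;120 0 0 -.03 0 0 0;120 0 0 -.048 0 0 0'
python3 -m inch '120 -.05 -.038 0 0 0 0;120 -.05 -.038 0 0 0 0;120 0 0 0 0 0 0;120 0 0 0 0 0 0'
python3 plan.py 441 133.4 205 57.7 441 133.4 44 57.7  636.5 45 205 92.6
```

```text
clock: 16.1
tcp_pos: [647.7, -129.1, 203.7]
tool_rot: [[-0.046, 0.999, -0.0], [0.999, 0.046, 0.0], [0.0, -0.0, -1.0]]
wrist_force: [-0.5, -0.2, -1.8]
width: 0.125
gripper_force: 25.0
clock: 16.73
tcp_pos: [644.6, -128.8, 128.6]
tool_rot: [[-0.047, 0.999, 0.001], [0.999, 0.047, -0.0], [-0.0, 0.001, -1.0]]
wrist_force: [-0.1, -0.3, -1.1]
width: 0.127
gripper_force: 25.0
clock: 17.35
tcp_pos: [643.5, -128.4, 205.2]
tool_rot: [[-0.047, 0.999, -0.004], [0.999, 0.047, 0.001], [0.001, -0.004, -1.0]]
wrist_force: [0.7, -0.5, 1.7]
width: 0.528
gripper_force: 0.0
clock: 17.85
tcp_pos: [574.0, -231.5, 206.3]
tool_rot: [[-0.046, 0.999, 0.001], [0.999, 0.046, 0.001], [0.0, 0.001, -1.0]]
wrist_force: [0.4, 0.1, 0.0]
width: 0.527
gripper_force: 0.0
t 17.9 now [ 574.  -231.5  206.3] yaw 92.7 tilt [0.    0.001]
[441.0, 133.4, 205.0, 57.7] turn 35.0 shift x 237.4 y -307.4 z 1.3
[441.0, 133.4, 44.0, 57.7] turn -0.0 shift x 0.0 y 0.0 z 161.0
[636.5, 45.0, 205.0, 92.6] turn -34.9 shift x -97.2 y 191.3 z -161.0
```

```bash
python3 -c "
from h import *
import pickle
d=grab('wrist','w5.png');pickle.dump(d,open('w5.pkl','wb'))
for s in saddles(d,335): print(np.round(s['px']),np.round(s['p'],1),round(s['yaw'],1),np.round(s['ext']))
d=grab('top')
for c,st,m in blobs(d['img'],*YEL): print(c,st[4],onz(d,*c,33))"
python3 -m inch '120 0 0 0 0 0 8.8;120 0 0 0 0 0 8.7;120 0 0 0 0 0 8.8;120 0 0 0 0 0 8.7;120 .034 -.044 0 0 0 0'
python3 -m inch '120 .034 -.044 0 0 0 0;120 .034 -.044 0 0 0 0;120 .034 -.044 0 0 0 0;120 .034 -.044 0 0 0 0;120 .034 -.044 0 0 0 0'
python3 -m inch '120 .0335 -.0435 0 0 0 0;120 0 0 0 0 0 0;120 0 0 0 0 0 0'
python3 plan.py 441 133.4 205 57.7 441 133.4 44 57.7  441 133.4 205 57.7 636.5 45 205 92.6
python3 -c "
from h import *
d=grab('wrist')
for s in saddles(d,335): print(np.round(s['px']),np.round(s['p'],1),round(s['yaw'],1),np.round(s['ext']))"
```

```text
[378.  28.] [673.7 -61.6] 93.8 [67. 50.]
[373.  93.] [ 674.2 -115.2] 92.6 [66. 65.]
[321.83211679 181.9810219 ] 685 [ 660.25505808 -111.22170813   33.        ]
[283.28612717 184.72254335] 346 [654.98648666 -15.92622733  33.        ]
[204.23364486 245.29906542] 321 [509.46135486 178.11377739  33.        ]
[223.47321429 273.35714286] 336 [441.66391671 131.69593334  33.        ]
clock: 18.58
tcp_pos: [556.8, -180.1, 205.2]
tool_rot: [[0.536, 0.844, 0.001], [0.844, -0.536, -0.001], [-0.0, 0.002, -1.0]]
wrist_force: [0.6, 0.1, -0.2]
width: 0.527
gripper_force: 0.0
clock: 19.2
tcp_pos: [458.9, 84.8, 206.2]
tool_rot: [[0.533, 0.846, 0.001], [0.846, -0.533, 0.001], [0.001, 0.0, -1.0]]
wrist_force: [0.0, 1.1, -0.1]
width: 0.529
gripper_force: 0.0
clock: 19.58
tcp_pos: [440.9, 133.9, 206.1]
tool_rot: [[0.532, 0.847, 0.001], [0.847, -0.532, -0.001], [-0.0, 0.001, -1.0]]
wrist_force: [-0.7, 0.2, 0.5]
width: 0.53
gripper_force: 0.0
t 19.6 now [440.9 133.9 206.1] yaw 57.9 tilt [-0.     0.001]
[441.0, 133.4, 205.0, 57.7] turn 0.2 shift x -0.4 y 0.4 z 1.1
[441.0, 133.4, 44.0, 57.7] turn -0.0 shift x 0.0 y 0.0 z 161.0
[441.0, 133.4, 205.0, 57.7] turn -0.0 shift x 0.0 y 0.0 z -161.0
[636.5, 45.0, 205.0, 92.6] turn -34.9 shift x -97.2 y 191.3 z -0.0
[313. 121.] [508.1 181. ] 98.5 [46. 49.]
[281. 193.] [441.2 133. ] 58.2 [43. 53.]
[538. 247.] [ 668.9 -122.1] 81.6 [ 68. 122.]
```

View pics/w5.png

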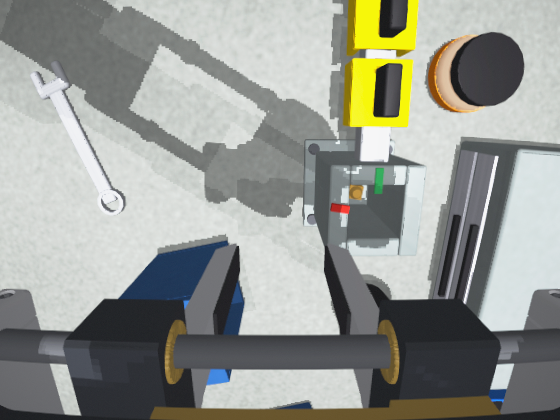

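The third saddle hangs at (380,93). The stem tip is at (358,190), the red pointer at (340,208) and the green mark at (379,180); these will serve for the key step. Now picking the fourth saddle.

```bash

python3 -m inch '120 0 0 .06 0 0 0;120 0 0 .06 0 0 0;120 0 0 .042 0 0 0;120 0 0 0 0 0 0;255 0 0 0 0 0 0'
python3 -m inch '255 0 0 0 0 0 0;255 0 0 0 0 0 0;255 0 0 0 0 0 0;255 0 0 0 0 0 0;255 0 0 -.04 0 0 0'
python3 -m inch '255 0 0 -.06 0 0 0;255 0 0 -.06 0 0 0;255 0 0 0 0 0 -8.8;255 0 0 0 0 0 -8.7;255 0 0 0 0 0 -8.8'
python3 -m inch '255 0 0 0 0 0 -8.6;255 -.024 .048 0 0 0 0;255 -.024 .048 0 0 0 0;255 -.024 .048 0 0 0 0;255 -.024 .047 0 0 0 0'
python3 -m inch '255 0 0 0 0 0 0;255 0 0 0 0 0 0'
python3 plan.py 636.5 45 205 92.6 636.5 45 128 92.6
```

```text
clock: 20.25
tcp_pos: [442.4, 132.8, 45.2]
tool_rot: [[0.535, 0.845, 0.002], [0.845, -0.535, 0.0], [0.001, 0.002, -1.0]]
wrist_force: [0.6, -0.6, 0.8]
width: 0.456
gripper_force: 0.0
clock: 20.88
tcp_pos: [437.9, 133.0, 82.2]
tool_rot: [[0.534, 0.845, -0.007], [0.845, -0.534, -0.001], [-0.005, -0.005, -1.0]]
wrist_force: [0.4, -0.7, -0.9]
width: 0.126
gripper_force: 25.0
clock: 21.5
tcp_pos: [440.3, 133.3, 203.9]
tool_rot: [[0.099, 0.995, -0.0], [0.995, -0.099, -0.0], [-0.0, -0.0, -1.0]]
wrist_force: [0.2, -0.0, -1.0]
width: 0.125
gripper_force: 25.0
clock: 22.12
tcp_pos: [637.0, 45.5, 203.5]
tool_rot: [[-0.046, 0.999, -0.001], [0.999, 0.046, 0.0], [0.0, -0.001, -1.0]]
wrist_force: [1.4, 0.1, -0.5]
width: 0.123
gripper_force: 25.0
clock: 22.38
tcp_pos: [634.8, 46.4, 203.1]
tool_rot: [[-0.045, 0.999, -0.003], [0.999, 0.045, 0.0], [0.0, -0.003, -1.0]]
wrist_force: [-0.8, 0.2, -1.5]
width: 0.126
gripper_force: 25.0
t 22.4 now [634.8  46.4 203.1] yaw 92.6 tilt [ 0.    -0.003]
[636.5, 45.0, 205.0, 92.6] turn 0.0 shift x -1.4 y 1.7 z -1.9
[636.5, 45.0, 128.0, 92.6] turn -0.0 shift x 0.0 y 0.0 z 77.0
```

```bash

python3 -m inch '255 0 .0015 .035 0 0 0;255 0 0 .025 0 0 0;255 0 0 .011 0 0 0;255 0 0 0.004 0 0 0;255 0 0 0 0 0 0'
python3 -m inch '120 0 0 0 0 0 0;120 0 0 0 0 0 0;120 0 0 0 0 0 0;120 0 0 -.03 0 0 0;120 0 0 -.048 0 0 0'
python3 -m inch '120 0 0 0 0 0 -6.4;120 .0385 -.0263 0 0 0 0;120 .0385 -.0263 0 0 0 0;120 .0385 -.0263 0 0 0 0;120 .0385 -.0263 0 0 0 0'
python3 -m inch '120 0 0 0 0 0 0;120 0 0 0 0 0 0'
python3 -c "
from h import *
d=grab('wrist','w6.png')
for s in saddles(d,335): print(np.round(s['px']),np.round(s['p'],1),round(s['yaw'],1),np.round(s['ext']))
"
python3 plan.py 508.5 180.5 205 99 508.5 180.5 44 99 508.5 180.5 205 99 633.9 103 205 92.6
```

```text
clock: 23.0
tcp_pos: [637.5, 46.5, 129.9]
tool_rot: [[-0.046, 0.999, 0.001], [0.999, 0.046, -0.0], [-0.0, 0.001, -1.0]]
wrist_force: [-0.1, -0.7, -1.7]
width: 0.128
gripper_force: 25.0
clock: 23.62
tcp_pos: [636.2, 46.2, 206.2]
tool_rot: [[-0.045, 0.999, -0.004], [0.999, 0.045, 0.0], [0.0, -0.004, -1.0]]
wrist_force: [1.1, 0.9, -0.6]
width: 0.529
gripper_force: 0.0
clock: 24.25
tcp_pos: [508.4, 182.8, 207.3]
tool_rot: [[-0.156, 0.988, 0.001], [0.988, 0.156, 0.0], [0.0, 0.001, -1.0]]
wrist_force: [-0.2, 0.6, -0.1]
width: 0.531
gripper_force: 0.0
clock: 24.5
tcp_pos: [510.0, 181.7, 207.4]
tool_rot: [[-0.157, 0.988, 0.001], [0.988, 0.157, -0.0], [-0.001, 0.001, -1.0]]
wrist_force: [-0.6, -1.1, 0.0]
width: 0.529
gripper_force: 0.0
[280. 192.] [508.9 181.5] 99.5 [45. 53.]
t 24.6 now [510.2 181.3 207.2] yaw 99.0 tilt [-0.001  0.001]
[508.5, 180.5, 205.0, 99.0] turn -0.0 shift x -0.6 y -1.8 z 2.2
[508.5, 180.5, 44.0, 99.0] turn -0.0 shift x 0.0 y 0.0 z 161.0
[508.5, 180.5, 205.0, 99.0] turn -0.0 shift x 0.0 y 0.0 z -161.0
[633.9, 103.0, 205.0, 92.6] turn 6.4 shift x -83.1 y 121.8 z -0.0
```

```bash

python3 -m inch '120 0 -.001 .06 0 0 0;120 0 0 .06 0 0 0;120 0 0 .043 0 0 0;120 0 0 0 0 0 0;255 0 0 0 0 0 0'
python3 -m inch '255 0 0 0 0 0 0;255 0 0 0 0 0 0;255 0 0 0 0 0 0;255 0 0 0 0 0 0;255 0 0 -.04 0 0 0'
python3 -m inch '255 0 0 -.06 0 0 0;255 0 0 -.06 0 0 0;255 0 0 0 0 0 6.4;255 -.028 .041 0 0 0 0;255 -.028 .041 0 0 0 0'
python3 -m inch '255 -.027 .041 0 0 0 0;255 0 0 0 0 0 0;255 0 0 0 0 0 0'
python3 plan.py 633.9 103 128 92.6
```

```text
clock: 25.18
tcp_pos: [510.2, 181.4, 45.2]
tool_rot: [[-0.156, 0.988, 0.002], [0.988, 0.156, 0.0], [-0.0, 0.002, -1.0]]
wrist_force: [0.6, 0.6, -0.4]
width: 0.458
gripper_force: 0.0
clock: 25.8
tcp_pos: [505.7, 181.1, 81.9]
tool_rot: [[-0.157, 0.988, -0.007], [0.988, 0.157, -0.002], [-0.001, -0.007, -1.0]]
wrist_force: [1.2, -1.1, -1.3]
width: 0.128
gripper_force: 25.0
clock: 26.42
tcp_pos: [593.4, 129.4, 204.6]
tool_rot: [[-0.047, 0.999, 0.001], [0.999, 0.047, 0.0], [0.0, 0.001, -1.0]]
wrist_force: [1.0, 0.7, -0.9]
width: 0.127
gripper_force: 25.0
clock: 26.8
tcp_pos: [634.1, 104.5, 203.4]
tool_rot: [[-0.045, 0.999, -0.002], [0.999, 0.045, 0.0], [0.0, -0.002, -1.0]]
wrist_force: [-0.2, 0.2, -0.1]
width: 0.128
gripper_force: 25.0
t 26.8 now [634.1 104.5 203.4] yaw 92.6 tilt [ 0.    -0.002]
[633.9, 103.0, 128.0, 92.6] turn -0.0 shift x -1.5 y -0.3 z 75.4
```

```bash

python3 -m inch '255 -.0015 0 .035 0 0 0;255 0 0 .025 0 0 0;255 0 0 .011 0 0 0;255 0 0 0.004 0 0 0;255 0 0 0 0 0 0'
python3 -m inch '120 0 0 0 0 0 0;120 0 0 0 0 0 0;120 0 0 0 0 0 0;120 0 0 -.03 0 0 0;120 0 0 -.05 0 0 0'
python3 -m inch '120 -.05 -.013 -.01 0 0 0;120 -.05 -.013 -.01 0 0 0;120 -.05 -.013 -.01 0 0 0;120 -.05 -.013 -.01 0 0 0;120 -.05 -.013 -.01 0 0 0'
python3 -m inch '120 -.05 -.013 -.01 0 0 0;120 -.05 -.013 0 0 0 0;0 0 0 0 0 0 0;0 0 0 0 0 0 0'
python3 - <<'E'
from h import *
import pickle
np.set_printoptions(precision=1,suppress=True)
d=grab('wrist');s=grab('scene');t=grab('top');pickle.dump((d,t),open('k.pkl','wb'))
im=np.full((420,0,3),0,np.uint8)
cs=cv2.resize(s['img'][165:275,95:375],(560,220),interpolation=cv2.INTER_CUBIC)
ct=cv2.resize(t['img'][150:210,190:400],(560,160),interpolation=cv2.INTER_CUBIC)
cv2.imwrite('pics/m7.png',np.vstack([cs,ct]));cv2.imwrite('pics/w7.png',d['img'])
for n,q in(('w',d),('t',t)):
    for c,st,m in blobs(q['img'],(0,150,60),(8,255,255),8): print(n,c,st)
E
python3 plan.py
```

```text
clock: 27.42
tcp_pos: [635.3, 103.2, 129.9]
tool_rot: [[-0.046, 0.999, 0.001], [0.999, 0.046, 0.0], [-0.0, 0.001, -1.0]]
wrist_force: [-0.8, 0.3, -0.5]
width: 0.129
gripper_force: 25.0
clock: 28.05
tcp_pos: [633.8, 102.7, 208.0]
tool_rot: [[-0.045, 0.999, -0.005], [0.999, 0.045, -0.0], [-0.0, -0.005, -1.0]]
wrist_force: [0.3, -0.9, 0.2]
width: 0.53
gripper_force: 0.0
clock: 28.68
tcp_pos: [581.1, -151.4, 259.7]
tool_rot: [[-0.046, 0.999, 0.001], [0.999, 0.046, -0.0], [-0.0, 0.001, -1.0]]
wrist_force: [0.7, 0.3, 0.3]
width: 0.53
gripper_force: 0.0
clock: 29.18
tcp_pos: [560.0, -250.5, 269.0]
tool_rot: [[-0.045, 0.999, 0.0], [0.999, 0.045, 0.001], [0.001, 0.0, -1.0]]
wrist_force: [-0.1, 0.4, -0.5]
width: 0.705
gripper_force: 0.0
w [344.7 172.1] [338 169  15   8  88]
w [168.8 293.3] [162 283  18  24 192]
t [242.3 113.4] [236  95  14  39 326]
t [ 45.8 203. ] [   0  160   97   88 7386]
t [375.5 190. ] [375 187   2   7  12]
t [462.5 248.5] [454 242  16  11  41]
t 29.3 now [ 560.4 -249.4  269.1] yaw 92.7 tilt [0. 0.]
```

View pics/m7.png

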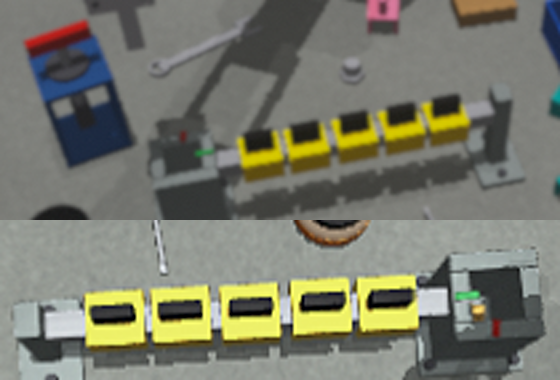

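View pics/w7.png

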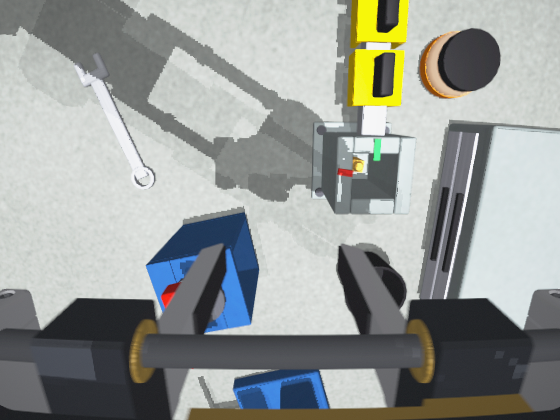

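All five saddles hang level on the bar. In the wrist view the stem tip is at (358,166), the pointer at (345,172), the green mark at (377,149), and the key is half hidden at (175,292). I'm moving over for a clear view of the key.

```bash

python3 -m inch '0 -.045 -.03 0 0 0 0;0 -.045 -.03 0 0 0 0;0 0 0 0 0 0 0;0 0 0 0 0 0 0'
python3 - <<'E'
from h import *
import pickle
np.set_printoptions(precision=1,suppress=True)
d=grab('wrist');s=grab('scene');pickle.dump((d,s),open('k2.pkl','wb'));cv2.imwrite('pics/w8.png',d['img'])
w7,t=pickle.load(open('k.pkl','rb'));w5=pickle.load(open('w5.pkl','rb'))
for n,q in(('w',d),):
    for c,st,m in blobs(q['img'],(0,150,60),(8,255,255),8): print(n,c,st,cv2.minAreaRect(np.argwhere(m)[:,::-1].astype(np.float32)))
t0=dict(t);t0['img']=cv2.imread('pics/top0.png');s0=dict(s);s0['img']=cv2.imread('pics/scene0.png')
print('key red top/scene tri',tri(t0,(451.7,250.5),s0,(122.8,182.2)))
S={}
for n,q in(('w5',w5),('w7',w7),('w8',d),('t',t)):
    for c,st,m in blobs(q['img'],(12,140,90),(24,255,255),6):
        if st[4]<400: print('brass',n,c,st[4],onz(q,*c,54))
    for c,st,m in blobs(q['img'],(45,130,60),(80,255,255),10): print('green',n,c,st[4],onz(q,*c,125))
    for c,st,m in blobs(q['img'],(0,150,60),(8,255,255),8): 
        if st[4]<120: print('ptr',n,c,st[4],onz(q,*c,125))
E
python3 plan.py
```

```text
clock: 29.82
tcp_pos: [504.8, -342.2, 269.2]
tool_rot: [[-0.046, 0.999, 0.001], [0.999, 0.046, 0.001], [0.001, 0.001, -1.0]]
wrist_force: [-0.1, 0.1, -0.3]
width: 0.999
gripper_force: 0.0
w [415.4  74.3] [407  70  17  10 113] ((415.086669921875, 74.43641662597656), (16.422176361083984, 7.222716331481934), 8.746162414550781)
w [247.8 231.6] [ 226  184   44   98 2095] ((247.55661010742188, 232.69808959960938), (98.075439453125, 22.939212799072266), 74.05460357666016)
key red top/scene tri (array([ 479.1, -356.8,  188.2]), np.float64(0.16703756817867313))
brass w5 [348.   17.5] 6 [625.7 -61.5  54. ]
brass w5 [379.  28.] 11 [654.5 -68.5  54. ]
brass w5 [389.5  49. ] 6 [666.  -85.7  54. ]
brass w5 [350.   54.9] 7 [630.2 -93.   54. ]
brass w5 [349.6  62.6] 7 [630.4 -99.7  54. ]
brass w5 [345.5  74.9] 17 [ 627.6 -110.7   54. ]
brass w5 [344.   91.5] 16 [ 627.4 -125.4   54. ]
brass w5 [373.  109.5] 6 [ 656.4 -140.    54. ]
brass w5 [355.4 191.4] 154 [ 647.7 -219.8   54. ]
green w5 [378.5 180.6] 200 [ 647.9 -195.6  125. ]
brass w7 [351.2  20.7] 16 [626.2 -65.7  54. ]
brass w7 [428.7  71. ] 37
[... 1052 characters left out ...]
4. ]
brass t [115.  112.5] 37 [845.5 405.4  54. ]
brass t [ 25.9 116.1] 17 [846.3 645.9  54. ]
brass t [ 10.3 117.1] 36 [845.8 690.   54. ]
brass t [300.2 144.5] 10 [750.6 -59.   54. ]
brass t [311.8 156. ] 22 [720.9 -86.4  54. ]
brass t [326.6 181.1] 8 [ 657.7 -120.3   54. ]
brass t [368.9 183.9] 16 [ 649.3 -222.9   54. ]
brass t [311. 192.] 7 [631.7 -81.6  54. ]
brass t [242.8 195.8] 8 [625.4  82.5  54. ]
brass t [260.5 195. ] 6 [626.5  39.9  54. ]
brass t [226.5 197. ] 6 [623.1 121.6  54. ]
green t [364.6 177.7] 20 [ 649.2 -196.7  125. ]
ptr t [375.5 190. ] 12 [ 620.6 -219.8  125. ]
ptr t [462.5 248.5] 41 [ 484.9 -410.4  125. ]
t 29.9 now [ 505.2 -341.9  269.2] yaw 92.7 tilt [0.001 0.001]
```

View pics/w8.png

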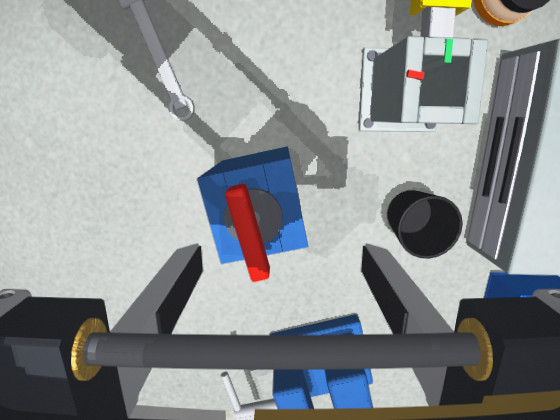

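The key's crossbar runs from (237,190) to (260,276), over its collar at about (255,215). The column with pointer (415,74) and green mark (449,50) is upper right. Next I compute the key and shaft geometry.

```bash
python3 - <<'E'
from h import *
import pickle
np.set_printoptions(precision=1,suppress=True)
d,s=pickle.load(open('k2.pkl','rb'));w7,t=pickle.load(open('k.pkl','rb'))
for c,st,m in blobs(d['img'],(0,150,60),(8,255,255),500):
    hsv=cv2.cvtColor(d['img'],cv2.COLOR_BGR2HSV);print('V hist',np.percentile(hsv[...,2][m],[5,25,50,75,95]))
    for th in(0,150,190):
        mm=m&(hsv[...,2]>th)
        b=cv2.boxPoints(cv2.minAreaRect(np.argwhere(mm)[:,::-1].astype(np.float32)))
        W=np.array([onz(d,u,v,195)[:2] for u,v in b]);print(th,b.tolist(),'c',W.mean(0),'sides',[np.linalg.norm(W[i]-W[i-1]).round(1) for i in range(4)],[np.degrees(np.arctan2(*(W[i]-W[i-1])[::-1])).round(1) for i in range(4)])
hsv=cv2.cvtColor(d['img'],cv2.COLOR_BGR2HSV)
m=cv2.inRange(hsv,(100,120,60),(125,255,255));n,l,st,c=cv2.connectedComponentsWithStats(m)
for n,dd in(('w7',w7),('w8',d)):
    L=cv2.createLineSegmentDetector().detect(cv2.cvtColor(dd['img'],cv2.COLOR_BGR2GRAY))[0][:,0]
    for q in L:
        A,B=onz(dd,q[0],q[1],125)[:2],onz(dd,q[2],q[3],125)[:2];M=(A+B)/2
        if np.linalg.norm(A-B)>16 and abs(M[0]-648)<45 and abs(M[1]+222)<45: print(n,'L',q,A,B)
        A,B=onz(dd,q[0],q[1],135)[:2],onz(dd,q[2],q[3],135)[:2];M=(A+B)/2
        if n=='w8' and np.linalg.norm(A-B)>35 and abs(M[0]-484)<60 and abs(M[1]+365)<60: print(n,'rack',q,A,B,'ang %.1f'%np.degrees(np.arctan2(*(B-A)[::-1])))
E
```

```text
V hist [112. 151. 162. 165. 245.]
0 [[223.05661010742188, 188.69808959960938], [245.1132049560547, 182.39620971679688], [272.0566101074219, 276.6980895996094], [250.00001525878906, 282.9999694824219]] c [ 479.  -352.8] sides [np.float64(81.2), np.float64(17.5), np.float64(80.6), np.float64(19.1)] [np.float64(105.7), np.float64(18.6), np.float64(-73.2), np.float64(-159.8)]
150 [[224.6605682373047, 192.20184326171875], [242.1835174560547, 186.94497680664062], [269.32110595703125, 277.4036865234375], [251.7981719970703, 282.6605529785156]] c [ 478.6 -354.4] sides [np.float64(78.3), np.float64(14.1), np.float64(77.8), np.float64(15.3)] [np.float64(106.5), np.float64(19.4), np.float64(-72.7), np.float64(-159.0)]
190 [[223.74961853027344, 196.35073852539062], [240.3080596923828, 190.8985595703125], [268.7969970703125, 277.4205017089844], [252.23854064941406, 282.8726806640625]] c [ 478.1 -356.1] sides [np.float64(75.7), np.float64(13.5), np.float64(75.2), np.float64(14.6)] [np.float64(107.9), np.float64(20.9), np.float64(-71.3), np.float64(-157.3)]
w7 L [334.  213.9 322.5 190.9] [ 612.6 -2
[... 1566 characters left out ...]
.7] [ 667.6 -198.1]
w8 L [472.4  40.5 463.3 120.5] [ 669.5 -184.8] [ 672.5 -255.4]
w8 L [420.6 121.9 459.4 121.3] [ 631.3 -259.4] [ 668.8 -256.5]
w8 L [447.2  40.7 444.   60.8] [ 646.1 -187. ] [ 645.5 -204.2]
w8 L [430.7  35.2 450.8  37.4] [ 630.3 -183.7] [ 649. -184.]
w8 L [475.6 124.4 438.1 123.6] [ 685.3 -258.2] [ 648.4 -259.9]
w8 rack [245.9 184.3 262.2 241.8] [ 470.6 -324.6] [ 487.7 -381.4] ang -73.2
w8 rack [288.1 158.  203.  176.2] [ 508.9 -298.3] [ 430.4 -318.7] ang -165.5
w8 L [482.   81.9 485.2  50.6] [ 684.6 -219.6] [ 683.1 -192.2]
w8 rack [255.9 234.7 243.  190.3] [ 481.3 -374.2] [ 468.  -330.5] ang 106.9
w8 rack [266.2 269.2 256.2 235.4] [ 492.6 -410.8] [ 481.7 -375. ] ang 107.0
```

```bash

python3 -m inch '60 0 0 0 0 0 -7;60 0 0 0 0 0 -7;60 -.0045 -.029 0 0 0 0;60 0 0 0 0 0 0;60 0 0 0 0 0 0'
python3 -m inch '60 0 0 .05 0 0 0;60 0 0 .035 0 0 0;60 0 0 .011 0 0 0;60 0 0 0 0 0 0;60 0 0 0 0 0 0'
python3 plan.py 478.5 -354.5 173 106.7
python3 -m inch '255 0 0 0 0 0 0;255 0 0 0 0 0 0;255 0 0 0 0 0 0;255 0 0 0 0 0 0;255 0 0 0 0 0 0' 45
python3 - <<'E'
from h import *
d=grab('wrist','w9.png')
E
python3 plan.py 478.5 -354.5 291 106.7 648.2 -221.4 291 83.5
```

```text
clock: 30.55
tcp_pos: [478.8, -355.2, 269.3]
tool_rot: [[-0.287, 0.958, 0.001], [0.958, 0.287, 0.0], [-0.0, 0.001, -1.0]]
wrist_force: [0.1, 0.1, 0.1]
width: 0.768
gripper_force: 0.0
clock: 31.18
tcp_pos: [478.9, -356.8, 174.7]
tool_rot: [[-0.286, 0.958, 0.002], [0.958, 0.286, -0.002], [-0.003, 0.002, -1.0]]
wrist_force: [-0.1, -0.1, -0.1]
width: 0.764
gripper_force: 0.0
t 31.2 now [ 478.9 -356.8  174.7] yaw 106.6 tilt [-0.003  0.002]
[478.5, -354.5, 173.0, 106.7] turn -0.1 shift x 2.3 y 0.3 z 1.7
clock: 31.8
tcp_pos: [477.7, -356.2, 173.0]
tool_rot: [[-0.286, 0.958, -0.0], [0.958, 0.286, -0.0], [-0.0, -0.0, -1.0]]
wrist_force: [-0.1, -0.4, 0.5]
width: 0.268
gripper_force: 0.0
t 31.9 now [ 477.7 -356.2  173. ] yaw 106.6 tilt [ 0. -0.]
[478.5, -354.5, 291.0, 106.7] turn -0.1 shift x 1.4 y 1.2 z -118.0
[648.2, -221.4, 291.0, 83.5] turn 23.2 shift x 151.5 y 153.5 z -0.0
```

View pics/w9.png

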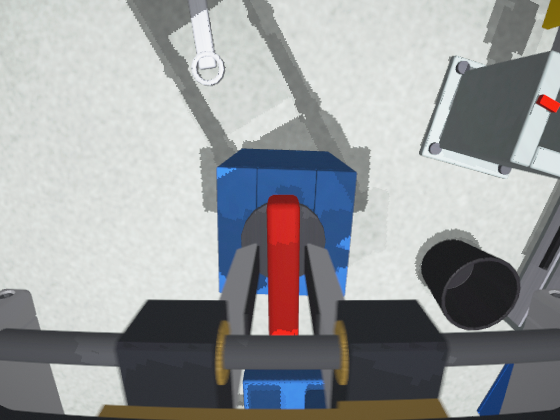

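The crossbar at (285,265) lies centred and parallel between the still-closing fingers. Its far end is at (285,195).

```bash

python3 - <<'E'
from h import *
d=grab('wrist');s=ctrl.observe();R=s['tool_rot'];p=s['tcp_pos']
g=blobs(d['img'],(0,150,60),(8,255,255),300)
for c,st,m in g:
    r=np.argwhere(m);top=r[:,0].min();u=r[r[:,0]<=top+2][:,1].mean()
    for z in(195,173): w=onz(d,u,top,z);print('end',u,top,z,w.round(1),'in tool',(R.T@(w-p)).round(1))
E
python3 -m inch '255 0 0 0 0 0 0;255 0 0 0 0 0 0;255 0 0 0 0 0 0;255 0 0 -.02 0 0 0;255 0 0 0 0 0 0' 45
python3 plan.py
```

```text
end 282.95652173913044 195 195 [ 465.5 -313.1  195. ] in tool [ 44.8   0.6 -22. ]
end 282.95652173913044 195 173 [ 467.  -317.9  173. ] in tool [39.7  0.7  0. ]
clock: 32.52
tcp_pos: [477.8, -356.6, 193.6]
tool_rot: [[-0.286, 0.958, 0.0], [0.958, 0.286, -0.001], [-0.001, -0.0, -1.0]]
wrist_force: [-0.3, -1.1, -2.9]
width: 0.167
gripper_force: 45.0
t 32.5 now [ 477.8 -356.6  193.6] yaw 106.6 tilt [-0.001 -0.   ]
```

```bash

python3 -m inch '255 0 0 -.04 0 0 0;255 0 0 -.04 0 0 0;255 0 0 -.02 0 0 0;255 0 0 0 0 0 8;255 0 0 0 0 0 8'
python3 -m inch '255 0 0 0 0 0 7.1;255 .025 .025 0 0 0 0;255 .035 .035 0 0 0 0;255 .035 .035 0 0 0 0;255 .035 .035 0 0 0 0'
python3 -m inch '255 .015 .016 0 0 0 0;255 0.006 0.006 0 0 0 0;255 0 0 0 0 0 0;255 0 0 0 0 0 0'
python3 plan.py 648.2 -221.4 291 83.5
python3 - <<'E'
from h import *
w=grab('wrist');t=grab('top');s=grab('scene')
a=cv2.resize(s['img'][120:290,120:270],(450,510),interpolation=cv2.INTER_CUBIC)
b=cv2.resize(t['img'][130:230,320:440],(360,300),interpolation=cv2.INTER_CUBIC)
c=w['img'][60:270,120:480];cv2.imwrite('pics/m10.png',np.hstack([a[:510,:],np.vstack([b,c])[:510]]))
E
```

```text
clock: 33.15
tcp_pos: [477.0, -355.9, 291.9]
tool_rot: [[-0.006, 1.0, -0.002], [1.0, 0.006, 0.001], [0.001, -0.002, -1.0]]
wrist_force: [0.1, -0.5, -3.7]
width: 0.163
gripper_force: 45.0
clock: 33.78
tcp_pos: [621.9, -240.8, 291.3]
tool_rot: [[0.114, 0.994, -0.003], [0.994, -0.114, 0.001], [0.0, -0.003, -1.0]]
wrist_force: [0.6, -0.2, -3.3]
width: 0.169
gripper_force: 45.0
clock: 34.28
tcp_pos: [644.7, -224.5, 293.2]
tool_rot: [[0.115, 0.993, -0.001], [0.993, -0.115, -0.001], [-0.001, -0.001, -1.0]]
wrist_force: [-0.3, -0.5, -3.9]
width: 0.167
gripper_force: 45.0
t 34.3 now [ 644.7 -224.5  293.2] yaw 83.4 tilt [-0.001 -0.001]
[648.2, -221.4, 291.0, 83.5] turn -0.1 shift x 3.4 y 3.1 z 2.2
```

View pics/m10.png

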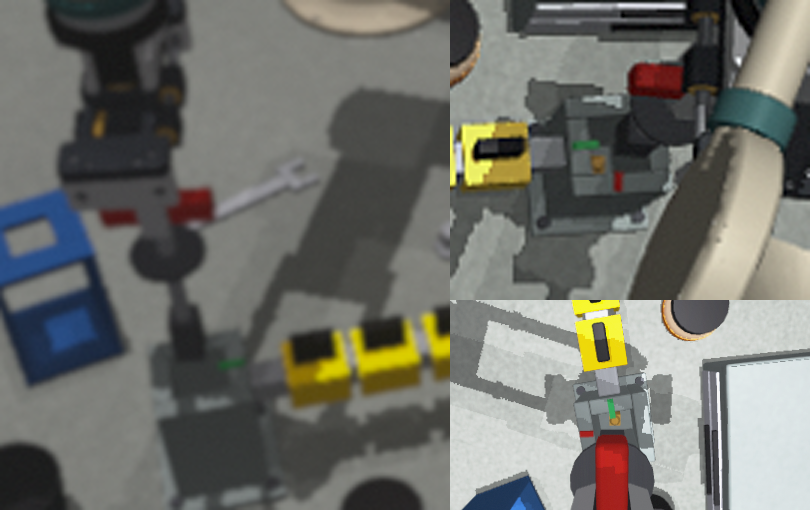

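The key hangs upright in the grip: the scene view shows socket (190,340) over the shaft mouth, and the wrist crop shows pointer (586,433) and green mark (611,408). I'm correcting by 3 mm, lowering to just above the stem, then going down slowly.

```bash

python3 -m inch '255 .0034 .0031 0 0 0 0;255 0 0 .03 0 0 0;255 0 0 .03 0 0 0;255 0 0 .018 0 0 0;255 0 0 .006 0 0 0'
python3 -m inch '255 0 0 0 0 0 0;255 0 0 0 0 0 0'
python3 plan.py 648.2 -221.4 206 83.5; python3 -c "
from h import *
s=ctrl.observe();print(s['wrist_force'],s['torque'])
w=grab('wrist')
for c,st,m in blobs(w['img'],(0,150,60),(8,255,255),8): print('ptr',c,st[4],onz(w,*c,125))
"
```

```text
clock: 35.05
tcp_pos: [648.7, -219.9, 207.7]
tool_rot: [[0.113, 0.994, -0.002], [0.994, -0.113, 0.001], [0.001, -0.002, -1.0]]
wrist_force: [0.2, 0.4, -3.3]
width: 0.169
gripper_force: 45.0
clock: 35.3
tcp_pos: [650.0, -220.5, 210.3]
tool_rot: [[0.113, 0.994, 0.002], [0.994, -0.113, -0.001], [-0.001, 0.002, -1.0]]
wrist_force: [0.4, -0.4, -3.5]
width: 0.169
gripper_force: 45.0
t 35.3 now [ 650.  -220.5  210.3] yaw 83.5 tilt [-0.001  0.002]
[648.2, -221.4, 206.0, 83.5] turn 0.0 shift x -1.1 y -1.7 z 4.3
[ 0.36203962 -0.4449832  -3.48404806] [ 0.04305663 -0.09594058  0.03162864]
ptr [281.57321884 263.40798329] 4309 [ 645.7613426  -259.53352277  125.        ]
ptr [238.96296296 221.33333333] 81 [ 615.57525843 -218.59109809  125.        ]
```

```bash

python3 -m inch '255 -.0005 -.001 .008 0 0 0;255 0 0 .005 0 0 0;255 0 0 .005 0 0 0;255 0 0 0 0 0 0'
python3 -m inch '255 0 0 .007 0 0 0;255 0 0 .005 0 0 0;255 0 0 .003 0 0 0;255 0 0 0 0 0 0'
python3 plan.py 648.2 -221.4 168 83.5;python3 -c "
from h import *
s=ctrl.observe();print(s['wrist_force'],s['torque'])"
```

```text
clock: 35.85
tcp_pos: [647.9, -220.7, 190.3]
tool_rot: [[0.113, 0.994, -0.001], [0.994, -0.113, 0.0], [-0.0, -0.001, -1.0]]
wrist_force: [-0.2, -0.3, -5.1]
width: 0.166
gripper_force: 45.0
clock: 36.35
tcp_pos: [648.0, -220.7, 175.6]
tool_rot: [[0.113, 0.994, -0.001], [0.994, -0.113, 0.0], [-0.0, -0.001, -1.0]]
wrist_force: [0.3, 0.0, -4.2]
width: 0.168
gripper_force: 45.0
t 36.4 now [ 648.  -220.7  175.6] yaw 83.5 tilt [-0.    -0.001]
[648.2, -221.4, 168.0, 83.5] turn 0.0 shift x -0.7 y 0.3 z 7.6
[ 0.30690624  0.03796049 -4.24747599] [-0.19523425 -0.01651904  0.00123218]
```

```bash

python3 -m inch '255 0 0 .005 0 0 0;255 0 0 .002 0 0 0;255 0 0 0 0 0 0;255 0 0 0 0 0 8;255 0 0 0 0 0 8'
python3 -m inch '255 0 0 0 0 0 8;255 0 0 0 0 0 8;255 0 0 0 0 0 8;255 0 0 0 0 0 8;255 0 0 0 0 0 8'
python3 -c "
from h import *
s=ctrl.observe();print(s['wrist_force'],s['torque'])"
python3 -m inch '255 0 0 0 0 0 8;255 0 0 0 0 0 6;255 0 0 0 0 0 4;255 0 0 0 0 0 0'
python3 plan.py 648.2 -221.4 168 -5;python3 -c "
from h import *
s=ctrl.observe();print(s['wrist_force'],s['torque'])
w=grab('wrist');t=grab('top');s=grab('scene')
a=cv2.resize(s['img'][180:280,150:250],(400,400),interpolation=cv2.INTER_CUBIC)
b=cv2.resize(t['img'][150:220,330:430],(400,280),interpolation=cv2.INTER_CUBIC)
np.save('w11.npy',w['img']);c=cv2.resize(w['img'],(400,300));cv2.imwrite('pics/m11.png',np.hstack([np.vstack([a,a[:180]*0]),np.vstack([b,c])]))
"
```

```text
clock: 36.98
tcp_pos: [648.2, -221.3, 169.2]
tool_rot: [[0.386, 0.922, -0.0], [0.922, -0.386, -0.001], [-0.001, 0.001, -1.0]]
wrist_force: [0.0, -1.5, -3.5]
width: 0.165
gripper_force: 45.0
clock: 37.6
tcp_pos: [648.0, -221.0, 169.1]
tool_rot: [[0.889, 0.458, -0.0], [0.458, -0.889, -0.001], [-0.001, 0.001, -1.0]]
wrist_force: [-0.6, -0.5, -3.3]
width: 0.167
gripper_force: 45.0
[-0.64118953 -0.48573131 -3.31887999] [-0.36350729  0.11558105  0.03917914]
clock: 38.1
tcp_pos: [648.0, -220.9, 169.1]
tool_rot: [[0.986, 0.166, -0.0], [0.166, -0.986, -0.001], [-0.001, 0.0, -1.0]]
wrist_force: [-1.4, -0.4, -3.0]
width: 0.166
gripper_force: 45.0
t 38.1 now [ 648.  -220.9  169.1] yaw 9.6 tilt [-0.001  0.   ]
[648.2, -221.4, 168.0, -5.0] turn 14.6 shift x 0.2 y 0.5 z 1.1
[-1.39901925 -0.43604715 -2.98761084] [-0.26957933  0.21326168  0.10212234]
```

View pics/m11.png

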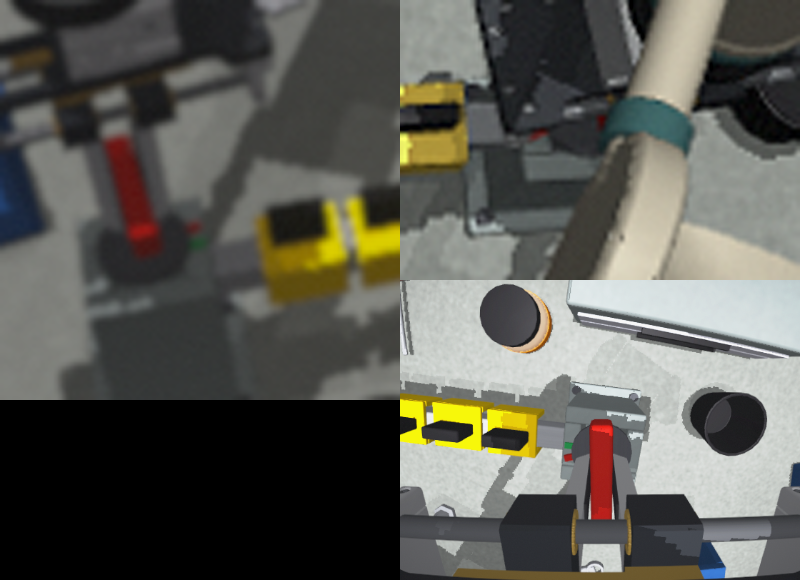

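The pointer (568,458 in the wrist crop) is closing on the green mark (568,446) but isn't there yet. I'll keep turning until the stop shows in the torque.

```bash
cat > tq.py <<'E'
from h import *
s=ctrl.observe();R=s['tool_rot'];print('yaw %.1f'%np.degrees(np.arctan2(R[1,0],R[0,0])),'F',s['wrist_force'].round(1),'M',s['torque'].round(2))
E
python3 -m inch '255 0 0 0 0 0 5;255 0 0 0 0 0 5;255 0 0 0 0 0 0' >/dev/null; python3 tq.py
python3 -m inch '255 0 0 0 0 0 3;255 0 0 0 0 0 0;255 0 0 0 0 0 0' >/dev/null; python3 tq.py
python3 - <<'E'
from h import *
w=grab('wrist')
for n,lo,hi in(('green',(45,130,50),(80,255,255)),('red',(0,150,60),(8,255,255))):
    for c,st,m in blobs(w['img'],lo,hi,8): print(n,c,st[4],onz(w,*c,125).round(1))
E
```

```text
yaw -0.4 F [-0.5 -1.8 -3.8] M [-0.33  0.24  0.06]
yaw -3.4 F [-1.8 -1.7 -3.6] M [-0.3   0.28  0.06]
green [234.94230769 240.17307692] 52 [ 647.6 -188.5  125. ]
red [281.39897579 263.05283985] 4296 [ 628.5 -219.6  125. ]
red [235.16853933 248.41573034] 89 [ 641.5 -188.   125. ]
```

```bash

python3 -m inch '255 0 0 0 0 0 4;255 0 0 0 0 0 0;255 0 0 0 0 0 0' >/dev/null; python3 tq.py
python3 -m inch '255 0 0 0 0 0 3;255 0 0 0 0 0 0;255 0 0 0 0 0 0' >/dev/null; python3 tq.py
python3 -m inch '255 0 0 0 0 0 3;255 0 0 0 0 0 0;255 0 0 0 0 0 0' >/dev/null; python3 tq.py
python3 - <<'E'
from h import *
w=grab('wrist')
for n,lo,hi in(('green',(45,130,50),(80,255,255)),('red',(0,150,60),(8,255,255))):
    for c,st,m in blobs(w['img'],lo,hi,8): print(n,c,st[4],onz(w,*c,125).round(1))
E
```

```text
yaw -7.4 F [-1.5 -2.6 -2.7] M [-0.36  0.38  0.11]
yaw -10.4 F [-1.7 -1.7 -3. ] M [-0.36  0.35  0.49]
yaw -13.4 F [-1.2 -2.5 -2.4] M [-0.31  0.34  0.7 ]
green [235.72 246.72] 25 [ 648.6 -188.   125. ]
red [280.95774648 263.42715308] 4331 [ 629.  -215.8  125. ]
red [236.67816092 253.47126437] 87 [ 643.6 -187.3  125. ]
```

```bash

python3 -m inch '255 0 0 0 0 0 3;255 0 0 0 0 0 0;255 0 0 0 0 0 0' >/dev/null; python3 tq.py
python3 -m inch '255 0 0 0 0 0 -6;255 0 0 0 0 0 -6;255 0 0 0 0 0 -5;255 0 0 0 0 0 0' >/dev/null; python3 tq.py
python3 - <<'E'
from h import *
w=grab('wrist')
for c,st,m in blobs(w['img'],(0,150,60),(8,255,255),8): print('red',c,st[4],onz(w,*c,125).round(1))
E
python3 -m inch '255 0 0 -.01 0 0 0;255 0 0 -.02 0 0 0;255 0 0 -.03 0 0 0;255 0 0 -.03 0 0 0;255 0 0 -.03 0 0 0'
python3 -m inch '255 0 0 0 0 0 0;255 0 0 0 0 0 0'
python3 - <<'E'
from h import *
w=grab('wrist','w12.png')
for n,lo,hi in(('green',(45,130,50),(80,255,255)),('red',(0,150,60),(8,255,255))):
    for c,st,m in blobs(w['img'],lo,hi,8): print(n,c,st[4],onz(w,*c,125).round(1))
E
python3 plan.py 478.3 -355.5 291 16.7; python3 -c "from h import *;print(ctrl.observe()['qpos'])"
```

```text
yaw -16.4 F [-1.9 -1.1 -2. ] M [-0.27  0.29  0.96]
yaw 0.4 F [-0.1 -0.6 -4.6] M [-0.2   0.09  0.  ]
red [281.43010252 263.05032619] 4292 [ 628.8 -220.6  125. ]
red [234.31521739 243.31521739] 92 [ 643.5 -187.8  125. ]
clock: 41.78
tcp_pos: [648.5, -220.0, 290.9]
tool_rot: [[1.0, 0.008, 0.002], [0.008, -1.0, 0.001], [0.002, -0.001, -1.0]]
wrist_force: [1.7, -0.3, -3.7]
width: 0.166
gripper_force: 45.0
clock: 42.02
tcp_pos: [647.8, -220.1, 288.1]
tool_rot: [[1.0, 0.009, -0.001], [0.009, -1.0, 0.001], [-0.001, -0.001, -1.0]]
wrist_force: [-0.1, 0.4, -4.2]
width: 0.165
gripper_force: 45.0
green [260.74545455 196.67272727] 55 [ 647.9 -198.5  125. ]
red [44.90765766 30.93093093] 1332 [810.7   8.9 125. ]
red [281.4716585  263.09120597] 4287 [ 573.1 -220.7  125. ]
red [253.83783784 200.06756757] 74 [ 644.2 -191.3  125. ]
t 42.1 now [ 647.6 -220.1  287.4] yaw 0.5 tilt [-0.003 -0.002]
[478.3, -355.5, 291.0, 16.7] turn -16.2 shift x -201.0 y 81.1 z -3.6
[-4.29440464e-01  4.22405503e-01  1.10353562e+00  3.29320022e-04
  1.61866426e+00  1.13267596e+00]
```

View pics/w12.png

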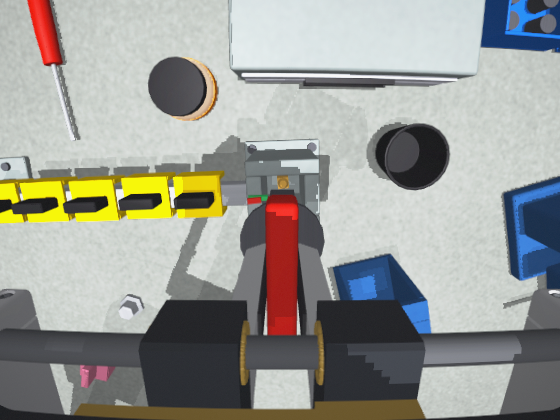

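The bar is locked: the pointer (254,200) stayed at the stop next to the green mark (261,197) after backing off and lifting. The five saddles are undisturbed. Now carrying the key back at its original orientation.

```bash

python3 -m inch '255 0 0 0 0 0 -9.6;255 0 0 0 0 0 -9.6;255 0 0 0 0 0 -9.6;255 0 0 0 0 0 -9.6;255 0 0 0 0 0 -9.6'>/dev/null
python3 -m inch '255 0 0 0 0 0 -9.6;255 0 0 0 0 0 -9.6;255 0 0 0 0 0 -9.6;255 0 0 0 0 0 -9.6;255 0 0 0 0 0 -9.6'>/dev/null
python3 -m inch '255 0 0 0 0 0 -9.6;255 0 0 0 0 0 0;255 0 0 0 0 0 0'
python3 plan.py 477.8 -356.4 291 106.7
```

```text
clock: 43.7
tcp_pos: [648.0, -220.4, 288.0]
tool_rot: [[-0.275, 0.961, -0.002], [0.961, 0.275, 0.001], [0.001, -0.001, -1.0]]
wrist_force: [-0.3, -0.2, -4.8]
width: 0.166
gripper_force: 45.0
t 43.7 now [ 648.  -220.4  288. ] yaw 106.0 tilt [ 0.001 -0.001]
[477.8, -356.4, 291.0, 106.7] turn -0.7 shift x -81.3 y -202.1 z -3.0
```

```bash

python3 -m inch '255 -.018 -.045 -.003 0 0 -.7;255 -.02 -.05 0 0 0 0;255 -.02 -.05 0 0 0 0;255 -.016 -.038 0 0 0 0;255 -.0073 -.019 0 0 0 0'
python3 -m inch '255 0 0 0 0 0 0;255 0 0 0 0 0 0;255 0 0 0 0 0 0'
python3 plan.py 477.8 -356.4 173 106.7
python3 - <<'E'
from h import *
w=grab('wrist');s=grab('scene')
a=cv2.resize(s['img'][110:260,70:220],(450,450),interpolation=cv2.INTER_CUBIC)
cv2.imwrite('pics/m13.png',np.hstack([a,cv2.resize(w['img'][:,100:430],(350,450))]))
E
```

```text
clock: 44.32
tcp_pos: [476.4, -357.5, 292.1]
tool_rot: [[-0.286, 0.958, -0.0], [0.958, 0.286, -0.0], [-0.0, -0.0, -1.0]]
wrist_force: [0.3, 0.8, -4.2]
width: 0.167
gripper_force: 45.0
clock: 44.7
tcp_pos: [479.2, -355.5, 291.9]
tool_rot: [[-0.291, 0.957, 0.0], [0.957, 0.291, 0.0], [0.0, 0.001, -1.0]]
wrist_force: [0.8, 0.2, -4.2]
width: 0.166
gripper_force: 45.0
t 44.7 now [ 479.2 -355.5  291.9] yaw 106.9 tilt [0.    0.001]
[477.8, -356.4, 173.0, 106.7] turn 0.2 shift x -0.5 y -1.6 z 118.9
```

View pics/m13.png

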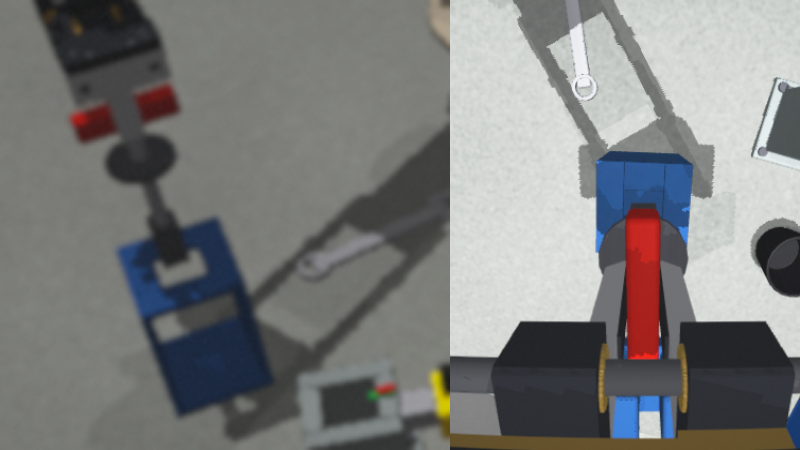

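The key is upright, with its socket (168,240) over the rack hole (183,268); the pointer at (385,388) is next to green at (372,394). Lowering it now.

```bash

python3 -m inch '255 0 -.001 .01 0 0 0;255 0 0 .01 0 0 0;255 0 0 .01 0 0 0;255 0 0 0 0 0 0'; python3 tq.py
python3 -m inch '255 0 0 .03 0 0 0;255 0 0 .03 0 0 0;255 0 0 .02 0 0 0;255 0 0 .005 0 0 0;255 0 0 .0025 0 0 0'
python3 -m inch '255 0 0 0 0 0 0;255 0 0 0 0 0 0'
python3 plan.py 477.8 -356.4 173 106.7;python3 tq.py
```

```text
clock: 45.3
tcp_pos: [476.4, -356.2, 260.6]
tool_rot: [[-0.289, 0.957, -0.002], [0.957, 0.289, 0.002], [0.002, -0.001, -1.0]]
wrist_force: [-0.1, -0.5, -3.7]
width: 0.166
gripper_force: 45.0
yaw 106.8 F [-0.1 -0.5 -3.7] M [-0.01 -0.15  0.01]
clock: 45.92
tcp_pos: [477.5, -357.1, 175.2]
tool_rot: [[-0.289, 0.957, 0.001], [0.957, 0.289, -0.001], [-0.001, 0.001, -1.0]]
wrist_force: [0.1, -0.1, -3.4]
width: 0.166
gripper_force: 45.0
clock: 46.18
tcp_pos: [477.5, -357.1, 175.5]
tool_rot: [[-0.289, 0.957, 0.001], [0.957, 0.289, -0.001], [-0.002, 0.001, -1.0]]
wrist_force: [-0.1, 0.1, -3.6]
width: 0.166
gripper_force: 45.0
t 46.2 now [ 477.5 -357.1  175.5] yaw 106.8 tilt [-0.002  0.001]
[477.8, -356.4, 173.0, 106.7] turn 0.1 shift x 0.6 y 0.5 z 2.5
yaw 106.8 F [-0.1  0.1 -3.6] M [-0.06 -0.1  -0.04]
```

```bash

python3 -m inch '255 0 0 .002 0 0 0;255 0 0 0 0 0 0;150 0 0 0 0 0 0;100 0 0 0 0 0 0;100 0 0 0 0 0 0'
python3 -m inch '100 0 0 0 0 0 0;100 0 0 -.02 0 0 0;100 0 0 -.05 0 0 0;100 0 0 -.05 0 0 0;100 0 0 0 0 0 0'
python3 -m inch '100 -.04 -.03 0 0 0 0;100 -.04 -.03 0 0 0 0;100 0 0 0 0 0 0'
python3 - <<'E'
from h import *
w=grab('wrist');s=grab('scene');t=grab('top')
a=cv2.resize(s['img'][150:270,90:370],(560,240),interpolation=cv2.INTER_CUBIC)
b=cv2.resize(t['img'][150:290,190:480],(560,270),interpolation=cv2.INTER_CUBIC)
c=cv2.resize(w['img'],None,fx=.43,fy=.43);z=np.zeros((510,c.shape[1],3),np.uint8);z[:c.shape[0]]=c
cv2.imwrite('pics/m14.png',np.hstack([np.vstack([a,b]),z])[:,:800])
E
```

```text
clock: 46.8
tcp_pos: [477.2, -356.9, 172.9]
tool_rot: [[-0.289, 0.957, 0.0], [0.957, 0.289, -0.001], [-0.001, 0.0, -1.0]]
wrist_force: [-0.2, -1.2, -0.1]
width: 0.449
gripper_force: 0.0
clock: 47.42
tcp_pos: [478.7, -358.2, 297.4]
tool_rot: [[-0.289, 0.957, 0.007], [0.957, 0.289, -0.007], [-0.008, 0.005, -1.0]]
wrist_force: [0.3, 0.9, 0.5]
width: 0.604
gripper_force: 0.0
clock: 47.8
tcp_pos: [441.0, -453.2, 290.3]
tool_rot: [[-0.285, 0.958, -0.002], [0.958, 0.285, 0.001], [0.002, -0.002, -1.0]]
wrist_force: [-0.5, 0.4, -0.3]
width: 0.609
gripper_force: 0.0
```

View pics/m14.png

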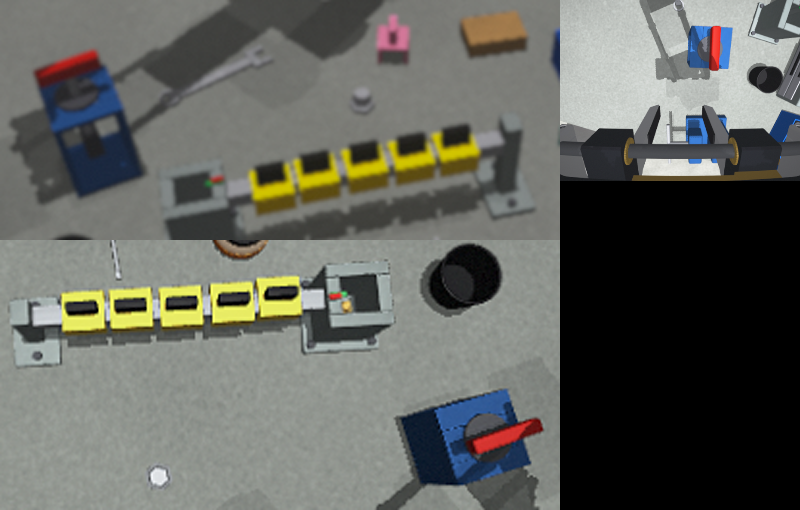

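The five saddles sit level on the bar, the pointer (335,296) lines up with the green mark, and the key hangs upright in its rack. The robot is clear of everything, so I'm handing in.

```bash
python3 -c "
from station import ctrl
print(ctrl.hand_in())"
```

```text
the job is handed in; nothing more can be done
None
```

All five yellow saddles are on the bar, the bar is locked at the stop, the key is back upright in its rack, and the job is handed in (about 48 s on the robot's clock; the verdict was not shown).

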